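# Reach the tamper behind the espresso cups

### The job

The tamper is parked on the wooden board behind the two white cups on their coasters. Lift both cups out of the way onto the rectangular black rubber mat, then take the tamper over to the middle of the round black tamping pad, and only then put each cup back, centred on the very coaster it came from. Everything is to stand upright throughout, and do not shift the milk jug, the portafilter or the sugar jar.

Things in the scene. Friction and masses are not known exactly. Their poses are not given: they have to be found in the camera images.
- cup_wide_c (a point): The low, wide white ceramic demitasse cup: 66 mm across, nearly straight sides, 56 mm tall, open top, 130 g or so. Point on its axis half-way up (28 mm above its foot); z is up. Its loop handle points along the cup's own -x, reaches 56 mm from the axis and spans the heights 20 to 48 mm: grip the cup across its own y, clear of the handle. It starts upright on one of the two coasters, either one.
- cup_tall_c (a point): The tall, narrow white ceramic demitasse cup: 54 mm across, nearly straight sides, 74 mm tall, open top, 130 g or so. Point on its axis half-way up (37 mm above its foot); z is up. Its loop handle points along the cup's own -x, reaches 50 mm from the axis and spans the heights 28 to 62 mm: grip the cup across its own y. It starts upright on the other coaster.
- tamper_c (a point): Aluminium coffee tamper with a walnut handle, standing upright on its base on the wooden board, behind the two cups as seen from the robot. 90 mm tall, 320 g or so. Base disc 58 mm across and 20 mm high; the round handle on top is 34 mm across between 50 and 80 mm above the underside (5 to 35 mm above this point). Point on its axis half-way up (45 mm above the underside); z is up.
- coaster_a: One of two identical round cork coasters on the wooden board, 84 mm across and 4 mm thick, fixed. Origin: centre of its underside, which lies 10 mm above the counter. It is the left one (+y of the board). One cup stands centred on it at the start.
- coaster_b: The other cork coaster, the same, to the right of the first (125 mm between their centres). The other cup stands centred on it at the start.
- mat: Rectangular black rubber mat lying flat on the counter, left or right of the board, fixed: 230 mm along its own x, 130 mm along its own y, 4 mm thick. Origin: centre of its underside, at counter height. The side area for both cups.
- pad: Round black rubber tamping pad on the counter, on the other side of the board from the mat, fixed: 100 mm across, 5 mm thick, with a grey disc 60 mm across in its middle. Origin: centre of its underside, at counter height. The tamper goes on its centre.
- jug_c (a point): Bystander: small stainless steel milk jug, 70 mm across at the belly, 85 mm tall, with a pouring lip and a handle that reaches 62 mm from its axis. Loose. Point on its axis half-way up. Leave alone.
- portafilter_c (a point): Bystander: stainless steel portafilter lying on the counter, round basket 72 mm across and 32 mm high, black handle along its own +x to 177 mm from the basket's axis. Loose. Point on the basket's axis half-way up. Leave alone.
- jar_c (a point): Bystander: glass sugar jar with a steel cap, 64 mm across, 85 mm tall, beyond the board. Loose. Point on its axis half-way up. Leave alone.
There are look-alikes about, which are no part of the job. What is shaped like the pad but orange is not meant. Leave any green or red look-alike of the part that bears cup_tall_c alone.

How it is judged:
By the outcome, as a careful person would: the job done as asked, in the order asked, and still so for the second after the job is handed in, with the robot touching nothing.
It also fails if it takes over 131 s, if anything falls off the work surface, if the arm or the gripper's body presses on something with over 40 N, if the wrist force passes 120 N, or if a joint passes its speed limit or range.

### The arm

A 7-joint arm with a two-finger parallel gripper is mounted at the origin on the work surface. World frame = base frame: x ahead of the robot, y to its left, z up, the work surface at z = 0. Lengths are in m, angles in rad, forces in N, time in s.
With the tool pointing down it reaches from about 0.425 to 1.025 m from the base axis. Payload 9.4 kg.
Tool frame: the origin (TCP) lies midway between the tips of the shut fingers; the grasp point (between the pads) lies 19 mm behind it; z points along the fingers, x is the direction in which the jaws open and shut, and the axes are right-handed (so a half turn about z gives the same grasp; the last joint's range is limited). The gripper opens to 93 mm and grips with 3 to 60 N. Pads are 15 mm wide; open, the fingers measure 128 mm over their backs; the gripper's body (75 mm by 188 mm) begins 65 mm behind the grasp point.
Start: joints at [-1.237, 0.599, -0.003, 1.599, 0.002, 0.943, -0.08], TCP at [0.29, 0.665, 0.219] pointing down, gripper open.
Joint ranges: [-2.57, 2.57], [-0.35, 1.97], [-1.29, 1.29], [0.11, 2.56], [-1.05, 4.19], [0.11, 1.86], [-2.63, 2.63]. Speed limits (rad/s): [2.22, 2.22, 3.01, 3.01, 3.14, 3.14, 3.14].

### API

Orientations are given as a rotation vector (axis times angle).
In Python, from plant import arm, read_camera, calibration gives the robot as it stands.
- The arm moves only by the tool send_rows, never from a script. Its argument "targets" is a list of rows, each an object of numbers: "jaw": the finger opening in mm, from 0 to 93; "x", "y", "z": the shift along the world's x, y, z in mm; "turn": the turn about the world's z in degrees. In form: [{"jaw": .., "x": .., "y": .., "z": .., "turn": ..}, ...]. A call has 1 to 5 rows; each row shifts and turns the commanded pose from where the row before left it; what a row does not reach is not made up. A row lasts 1/12 s, in which the tool goes at most 41.7 mm and 7.16 degrees, less where a joint would pass 70% of its speed; a pose out of reach is approached as far as the arm can. A call is refused whole if a number of a shift passes 41.7 or a number of a turn 7.16, either way. A call with a gripper value outside its range is refused whole. The fingers move at their own pace and stop on an object; "grip_force" is the grip in N (left out, the last holds). Time passes only in rows, so rows that do not move let the fingers close. It gives the time, the measured TCP pose, the force and the opening at its end, in the units of the state.
- arm.observe(): the state, without advancing time (a new reading comes with each control period).
- read_camera(name): name is "scene" or "top" or "wrist"; returns (picture, depth): 384x512x3 uint8, blue, green, red; 384x512 float32, m along the optical axis (not along the pixel's ray), 0 where there is no reading.
- calibration(name): a dict with "fx", "fy", "cx", "cy" (pixels), "position" and "orientation" of the camera in the world. Camera axes: x right, y down, z forward; pixel columns grow to the right and rows downward; lengths in m; the calibration is good to about 2 mm. A picture is of the moment at which its call begins: read the wrist's pose just before it. calibration takes no time and is no camera call; for the wrist camera it gives the pose at the moment of the call.
- arm.hand_in(): hands the job in, once; it reports no verdict.
The state is a dict: "clock": time; "joint_positions": joint angles; "qvel": joint speeds; "tau": joint torques, N m; "tcp_pos": TCP position; "tool_rot": TCP orientation; "contact_force": force on the tool from outside, world axes, zero at the start; "wrist_torque": the same for the moment, N m; "opening": finger opening in m.
Only numpy, scipy, OpenCV 4.12 (cv2) and the standard library are available. Lean on these libraries where they do the work, as an engineer would, in place of code of your own. Each camera call takes 0.05 s, during which the arm holds its last target.

## Working session

There is one attempt and no reset: what is moved stays moved. The work goes in short steps, Python scripts to look and compute and a tool call to move; the robot and the scene stay as the last step left them, time stands still between calls to the robot, and variables do not carry over. Pictures are saved under pics/ and viewed, and the job is handed in when it is done.

Besides the shell and the picture viewer there is one more tool, called after "Call:" by a JSON object that holds its "method" and its "body". send_rows: Moves the arm, as the interface text tells. Its arguments: {"type":"object","properties":{"targets":{"type":"array"},"grip_force":{"type":"number"}},"required":["targets"]}

```bash
ls; mkdir -p pics; cat > h.py <<'E'
import numpy as np, cv2
from scipy.spatial.transform import Rotation as R
from plant import arm, read_camera, calibration
def cal(n):
    c=calibration(n); o=np.array(c["orientation"],float)
    M=o if o.shape==(3,3) else (R.from_rotvec(o).as_matrix() if o.size==3 else R.from_quat(o).as_matrix())
    return c,M,np.array(c["position"])
def ray(n,u,v,z,cc=None):
    c,M,p=cc or cal(n)
    d=M@np.array([(u-c["cx"])/c["fx"],(v-c["cy"])/c["fy"],1.0])
    return p+d*(z-p[2])/d[2]
def cloud(n,dep,cc=None):
    c,M,p=cc or cal(n)
    v,u=np.mgrid[:dep.shape[0],:dep.shape[1]]
    P=np.stack([(u-c["cx"])/c["fx"]*dep,(v-c["cy"])/c["fy"]*dep,dep],-1)
    return P@M.T+p
E
python3 - <<'E'
from h import *
print(arm.observe())
for n in ("top","scene","wrist"):
    print(n,calibration(n))
    im,d=read_camera(n); cv2.imwrite(f"pics/{n}0.png",im); np.save(f"{n}0.npy",d)
    print(im.shape,d.min(),d.max())
E
```

```text
pics
{'clock': 0.0, 'joint_positions': array([-1.23672618,  0.60012124, -0.00255322,  1.60011188,  0.00180205,
        0.94287226, -0.07983054]), 'qvel': array([-2.79620043e-04,  7.90468369e-05, -8.45501060e-04,  1.21184660e-03,
        1.43994768e-03, -1.93248274e-03,  5.30136021e-04]), 'tau': array([-8.84903384e-04, -7.65077448e+01,  1.49720740e+00, -2.52359605e+01,
       -5.23855188e-02,  1.67499884e-02,  1.45752306e-04]), 'tcp_pos': array([0.28932566, 0.664253  , 0.21776905]), 'tool_rot': array([ 2.62698548e+00,  1.72123733e+00, -1.85974236e-03]), 'contact_force': array([-0.76584659, -0.5292638 , -0.58751778]), 'wrist_torque': array([ 0.0319518 ,  0.04146094, -0.03618758]), 'opening': 0.0928698649347287}
top {'fx': 466.62467095453843, 'fy': 466.62467095453843, 'cx': 260.99955433597154, 'cy': 193.8773903225247, 'position': array([0.42212153, 0.0649977 , 1.42080712]), 'orientation': array([-2.12977247,  2.15757445, -0.15618067])}
(384, 512, 3) 0.0 2.3672247
scene {'fx': 479.0245157464184, 'fy': 479.0245157464184, 'cx': 259.79223197147337, 'cy': 191.07042309452237, 'position': array([ 1.27257492, -0.65248821,  0.75860065]), 'orientation': array([-2.06537129, -0.79254415,  0.43464724])}
(384, 512, 3) 0.0 3.9995508
wrist {'fx': 344.0910122624867, 'fy': 344.0910122624867, 'cx': 262.0396447573657, 'cy': 189.52402497777635, 'position': array([0.21500878, 0.69756178, 0.38413875]), 'orientation': array([2.41586637, 1.58131872, 0.2315966 ])}
(384, 512, 3) 0.0 0.48504505
```

View pics/top0.png

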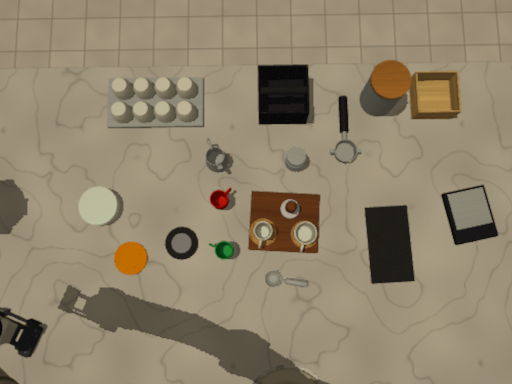

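View pics/scene0.png

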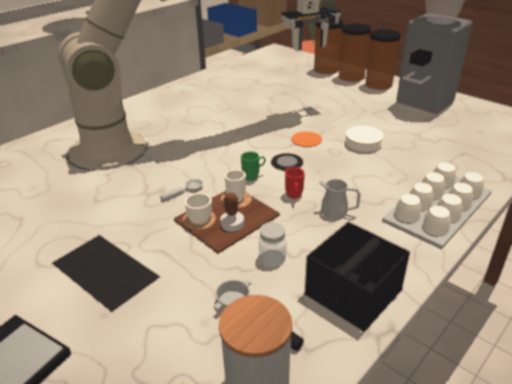

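View pics/wrist0.png

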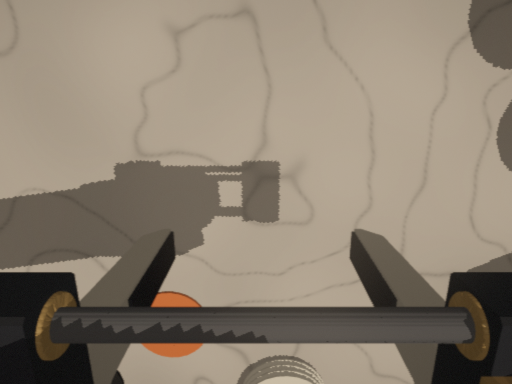

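```bash
python3 - <<'E'
from h import *
im=cv2.imread("pics/top0.png"); d=np.load("top0.npy")
cv2.imwrite("pics/top0c.png",cv2.resize(im[175:295,160:330],None,fx=4.6,fy=4.6,interpolation=cv2.INTER_CUBIC))
im2=cv2.imread("pics/scene0.png")
cv2.imwrite("pics/scene0c.png",cv2.resize(im2[120:270,160:320],None,fx=4,fy=4,interpolation=cv2.INTER_CUBIC))
P=cloud("top",d)
for n,(u,v) in dict(pad=(181,243),mat=(389,244),tamp=(291,207),cupL=(263,231),cupR=(305,234),board=(285,245),table=(340,260),jar=(297,156),spoon=(275,279),jug=(217,158),red=(220,199),green=(225,250),scale=(470,215),cap=(388,80)).items(): print(n,P[v,u].round(3))
E
```

```text
pad [0.486 0.31  0.007]
mat [ 0.475 -0.318  0.004]
tamp [ 0.58  -0.018  0.099]
cupL [0.517 0.062 0.027]
cupR [ 0.507 -0.064  0.017]
board [ 0.476 -0.004  0.002]
table [ 0.429 -0.169 -0.001]
jar [ 0.732 -0.04   0.084]
spoon [0.375 0.028 0.003]
jug [0.748 0.202 0.003]
red [0.619 0.193 0.001]
green [0.463 0.177 0.007]
scale [ 0.557 -0.557  0.031]
cap [ 0.926 -0.294  0.172]
```

View pics/top0c.png

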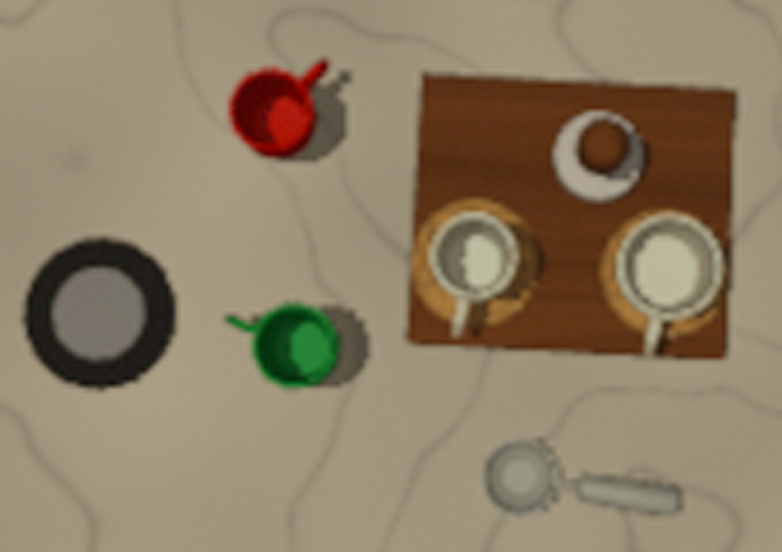

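View pics/scene0c.png

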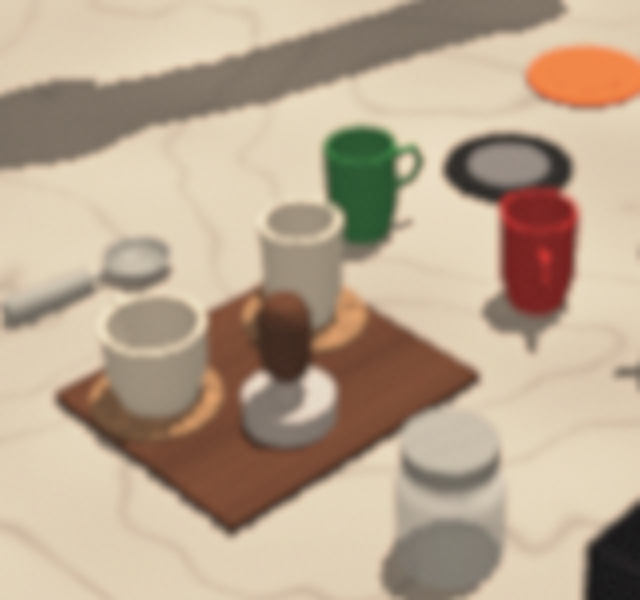

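```bash
python3 - <<'E'
from h import *
im=cv2.imread("pics/top0.png"); d=np.load("top0.npy"); cc=cal("top")
hsv=cv2.cvtColor(im,cv2.COLOR_BGR2HSV)
for u,v in [(255,245),(263,231),(291,207),(292,202),(305,234),(255,228),(181,230),(280,245)]: print((u,v),hsv[v,u])
def comp(m,seed,box):
    u0,v0,u1,v1=box; mm=np.zeros_like(m); mm[v0:v1,u0:u1]=m[v0:v1,u0:u1]
    n,l,st,c=cv2.connectedComponentsWithStats(mm.astype(np.uint8)); i=1+np.argmax(st[1:,4]); return l==i,st[i],c[i]
H,S,V=hsv[...,0],hsv[...,1],hsv[...,2]
# pad black
m=(V<70); 
p,st,c=comp(m,None,(155,220,205,270)); ct=cv2.findContours(p.astype(np.uint8),0,1)[0][0]; (cx,cy),r=cv2.minEnclosingCircle(ct); print("pad",c,cx,cy,r,ray("top",*c,0.005,cc), r*1.416/466)
p,st,c=comp(m,None,(355,195,425,295)); ct=cv2.findContours(p.astype(np.uint8),0,1)[0][0]; rr=cv2.minAreaRect(ct); bp=cv2.boxPoints(rr); W=[ray("top",*q,0.004,cc)[:2].round(4) for q in bp]; print("mat",ray("top",*rr[0],0.004,cc),W)
# board
p,st,c=comp((S>130)&(V<150)|((S>110)&(H<20)),None,(240,185,325,258)); ct=max(cv2.findContours(p.astype(np.uint8),0,1)[0],key=cv2.contourArea); rr=cv2.minAreaRect(cv2.convexHull(ct)); print("board",rr,[ray("top",*q,0.01,cc)[:2].round(3) for q in cv2.boxPoints(rr)])
# heights
P=cloud("top",d,cc)
for n,(u0,v0,u1,v1),z0,z1,R0 in [("tall",(248,215,278,250),.078,.098,27),("wide",(290,217,322,255),.06,.08,33),("tamperh",(276,194,304,222),.085,.11,17),("tamperbase",(276,194,304,222),.02,.04,29)]:
    Q=P[v0:v1,u0:u1].reshape(-1,3); s=Q[(Q[:,2]>z0)&(Q[:,2]<z1)]
    A=np.c_[s[:,:2],np.ones(len(s))]; x=np.linalg.lstsq(A,(s[:,:2]**2).sum(1),rcond=None)[0]; c=x[:2]/2; print(n,len(s),s.mean(0).round(4),"circ",c.round(4),np.sqrt(max(0,x[2]+c@c)).round(4))
E
```

```text
(255, 245) [ 12 199  95]
(263, 231) [ 30  38 187]
(291, 207) [ 12 195  97]
(292, 202) [ 13 196  86]
(305, 234) [ 26  45 187]
(255, 228) [ 22  61 129]
(181, 230) [23 64 32]
(280, 245) [ 12 196  99]
pad [181.61410788 242.91701245] 181.375 242.8125 16.22664451599121 [0.48604956 0.30854213 0.005     ] 0.04930671380824797
mat [ 0.475025  -0.3176656  0.004    ] [array([ 0.5854, -0.2485]), array([ 0.5957, -0.3776]), array([ 0.3671, -0.3852]), array([ 0.3573, -0.2592])]
board ((283.96258544921875, 221.7481231689453), (69.01378631591797, 58.3271369934082), 2.8624050617218018) [array([0.465, 0.108]), array([0.642, 0.097]), array([ 0.628, -0.113]), array([ 0.452, -0.099])]
tall 80 [0.5174 0.0642 0.0861] circ [0.5167 0.0651] 0.025
wide 97 [ 0.5083 -0.0585  0.068 ] circ [ 0.5082 -0.0574] 0.0317
tamperh 103 [ 0.5842 -0.0164  0.0969] circ [ 0.5848 -0.0167] 0.0116
tamperbase 173 [ 0.5811 -0.0145  0.0289] circ [ 0.5874 -0.0173] 0.0243
```

Call:
{"method": "send_rows", "body": {"targets": [{"jaw": 93,"x": 16,"y": -39,"z": 10,"turn": 4},{"jaw": 93,"x": 16,"y": -39,"z": 10,"turn": 4},{"jaw": 93,"x": 16,"y": -39,"z": 10,"turn": 4},{"jaw": 93,"x": 16,"y": -39,"z": 10,"turn": 2},{"jaw": 93,"x": 16,"y": -39,"z": 0,"turn": 0}], "grip_force": 25}}

```text
clock: 0.57
tcp_pos: [0.3677, 0.475, 0.2586]
tool_rot: [-2.395, -2.032, -0.003]
contact_force: [1.6, 0.1, 0.3]
opening: 0.0928
```

Call:
{"method": "send_rows", "body": {"targets": [{"jaw": 93,"x": 16,"y": -39,"z": 0,"turn": 0},{"jaw": 93,"x": 16,"y": -39,"z": 0,"turn": 0},{"jaw": 93,"x": 16,"y": -39,"z": 0,"turn": 0},{"jaw": 93,"x": 16,"y": -39,"z": 0,"turn": 0},{"jaw": 93,"x": 16,"y": -39,"z": 0,"turn": 0}]}}

```text
clock: 0.98
tcp_pos: [0.4463, 0.2814, 0.2572]
tool_rot: [2.398, 2.029, 0.0]
contact_force: [0.8, 0.3, -0.4]
opening: 0.093
```

Call:
{"method": "send_rows", "body": {"targets": [{"jaw": 93,"x": 16,"y": -39,"z": 0,"turn": 0},{"jaw": 93,"x": 16,"y": -39,"z": 0,"turn": 0},{"jaw": 93,"x": 16,"y": -39,"z": 0,"turn": 0},{"jaw": 93,"x": 16,"y": -39,"z": 0,"turn": 0},{"jaw": 93,"x": 16,"y": -39,"z": 0,"turn": 0}]}}

```text
clock: 1.4
tcp_pos: [0.5253, 0.0886, 0.2572]
tool_rot: [2.398, 2.029, 0.0]
contact_force: [1.3, 0.8, 0.1]
opening: 0.0931
```

Call:
{"method": "send_rows", "body": {"targets": [{"jaw": 93,"x": 16,"y": -39,"z": 0,"turn": 0},{"jaw": 93,"x": 16,"y": -39,"z": 0,"turn": 0},{"jaw": 93,"x": 0,"y": 0,"z": 0,"turn": 0},{"jaw": 93,"x": 0,"y": 0,"z": 0,"turn": 0}]}}

```text
clock: 1.73
tcp_pos: [0.557, 0.0107, 0.2568]
tool_rot: [2.403, 2.023, -0.001]
contact_force: [-0.5, 1.0, -0.3]
opening: 0.0929
```

```bash
python3 - <<'E'
from h import *
s=arm.observe(); print(s["clock"],s["tcp_pos"],s["tool_rot"],s["joint_positions"])
print(R.from_rotvec(s["tool_rot"]).as_matrix().round(3))
c=cal("wrist"); im,d=read_camera("wrist"); cv2.imwrite("pics/w1.png",im); np.save("w1.npy",d); np.save("w1c.npy",np.r_[c[1].ravel(),c[2]])
print(c[1].round(3),c[2])
E
```

```text
1.7333 [0.55704181 0.01066673 0.25679829] [ 2.40346434e+00  2.02252194e+00 -1.04913747e-03] [-0.15236874  0.35372908  0.04170615  1.94684398 -0.01845017  0.84173473
  1.29813516]
[[ 0.171  0.985 -0.   ]
 [ 0.985 -0.171 -0.001]
 [-0.001 -0.    -1.   ]]
[[ 0.172  0.943  0.284]
 [ 0.985 -0.164 -0.05 ]
 [-0.     0.288 -0.958]] [0.47714982 0.0254973  0.42310737]
```

View pics/w1.png

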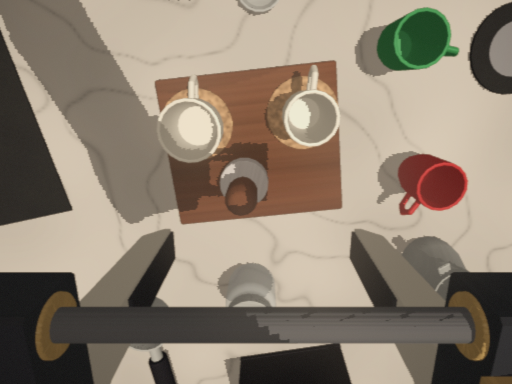

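```bash
cat >> h.py <<'E'
from scipy.optimize import least_squares
def fitc(s,Rk=None):
    s=s[:,:2]
    x=np.linalg.lstsq(np.c_[s,np.ones(len(s))],(s**2).sum(1),rcond=None)[0]; c=x[:2]/2; r=np.sqrt(x[2]+c@c)
    f=(lambda p:np.hypot(*(s-p[:2]).T)-(Rk or p[2])); q=least_squares(f,[*c,r],loss="soft_l1",f_scale=.001).x
    return q[:2].round(4),(Rk or q[2]),np.abs(f(q)).mean().round(5)
def wcal(f):
    a=np.load(f); return calibration("wrist"),a[:9].reshape(3,3),a[9:]
def rays(uv,z,cc): return np.array([ray("",u,v,z,cc) for u,v in uv])
E
python3 - <<'E'
from h import *
cc=wcal("w1c.npy"); im=cv2.imread("pics/w1.png"); d=np.load("w1.npy"); P=cloud("",d,cc)
hsv=cv2.cvtColor(im,cv2.COLOR_BGR2HSV); H,S,V=[hsv[...,i].astype(int) for i in range(3)]
for u,v in [(270,120),(180,95),(223,110),(230,200),(310,120),(205,115),(220,175),(320,150)]: print((u,v),hsv[v,u],P[v,u].round(3))
out=im.copy()
for n,(u0,v0,u1,v1),zr,Rr in [("tall",(265,75,345,155),.088,.027),("wide",(150,80,235,175),.070,.033)]:
    B=P[v0:v1,u0:u1]; m=(B[...,2]>zr-.006)&(B[...,2]<zr+.008)
    s=B[m]; print(n,len(s),"z",np.median(s[:,2]).round(4),"depthcirc",fitc(s))
    mm=np.zeros(d.shape,np.uint8); mm[v0:v1,u0:u1]=m
    # remove handle: keep points; outline of rim band outer
    out[mm>0]=(255,0,255)
for n,h0,z0,z1 in [("base",None,.024,.036),("handletop",None,.09,.11)]:
    B=P[150:225,210:280]; m=(B[...,2]>z0)&(B[...,2]<z1); s=B[m]; print("tamper",n,len(s),s.mean(0).round(4),fitc(s)); 
cork=(H>8)&(H<22)&(S>70)&(V>115); 
cv2.imwrite("pics/m1.png",np.hstack([cv2.resize(out[60:230,140:360],None,fx=1.8,fy=1.8),cv2.resize(cv2.cvtColor((cork*255).astype(np.uint8),8)[60:230,140:360],None,fx=1.8,fy=1.8)]))
E
```

```text
(270, 120) [ 15 116 132] [0.516 0.028 0.015]
(180, 95) [ 15 108 204] [ 0.471 -0.069  0.014]
(223, 110) [ 15 110 195] [ 0.496 -0.024  0.013]
(230, 200) [ 10 130 120] [ 0.578 -0.024  0.1  ]
(310, 120) [ 19  47 169] [0.524 0.073 0.019]
(205, 115) [ 20  38 237] [ 0.497 -0.045  0.02 ]
(220, 175) [ 12  83 102] [ 0.572 -0.044  0.011]
(320, 150) [ 11 128 134] [0.563 0.082 0.008]
tall 697 z 0.0879 depthcirc (array([0.5143, 0.0672]), np.float64(0.02477901420994335), np.float64(0.00095))
wide 802 z 0.0698 depthcirc (array([ 0.5072, -0.0551]), np.float64(0.030742022623175807), np.float64(0.00094))
tamper base 1010 [ 0.5736 -0.0113  0.03  ] (array([ 0.5852, -0.0157]), np.float64(0.02373352565024504), np.float64(0.00396))
tamper handletop 768 [ 0.5804 -0.0141  0.0978] (array([ 0.5809, -0.0142]), np.float64(0.01093927270642702), np.float64(0.00301))
```

View pics/m1.png

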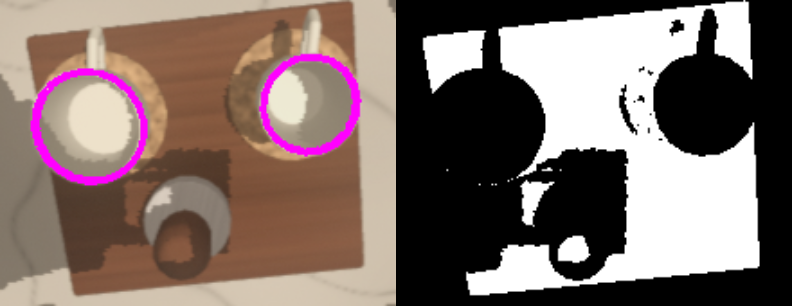

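```bash
python3 - <<'E'
from h import *
cc=wcal("w1c.npy"); im=cv2.imread("pics/w1.png"); d=np.load("w1.npy"); P=cloud("",d,cc)
g=cv2.cvtColor(im,cv2.COLOR_BGR2GRAY).astype(float)
hsv=cv2.cvtColor(im,cv2.COLOR_BGR2HSV)
print(hsv[97,165:190].tolist()[:20:2], hsv[150,150:180:2].tolist())
# plane-rectify z=.014, scan radially for outward drop in brightness near r=.042
gx,gy=np.mgrid[.43:.60:.0005,-.13:.13:.0005]
c,M,p=cc
q=(np.stack([gx,gy,np.full_like(gx,.014)],-1)-p)@M
mu=(q[...,0]/q[...,2]*c["fx"]+c["cx"]).astype(np.float32); mv=(q[...,1]/q[...,2]*c["fy"]+c["cy"]).astype(np.float32)
rec=cv2.remap(im,mu,mv,cv2.INTER_LINEAR); cv2.imwrite("pics/rec.png",cv2.resize(rec,None,fx=1.5,fy=1.5))
hr=cv2.cvtColor(rec,cv2.COLOR_BGR2HSV).astype(float); rr=cv2.cvtColor(rec,cv2.COLOR_BGR2GRAY).astype(float); rr=cv2.GaussianBlur(rr,(0,0),1.5)
zr=cv2.remap(P[...,2].astype(np.float32),mu,mv,cv2.INTER_NEAREST)
for n,ctr in (("tall",np.array([.5143,.0672])),("wide",np.array([.5072,-.0551]))):
  for it in range(3):
    pts=[]
    for a in np.radians(np.arange(0,360,4)):
        rs=np.arange(.036,.049,.0005); xy=ctr+rs[:,None]*[np.cos(a),np.sin(a)]
        i=((xy[:,0]-.43)/.0005).round().astype(int); j=((xy[:,1]+.13)/.0005).round().astype(int)
        if (zr[i,j]>.02).any() or (zr[i,j]<.005).any(): continue
        gr=-np.gradient(rr[i,j]); k=gr.argmax()
        if gr[k]>3: pts.append(xy[k])
    pts=np.array(pts); f=fitc(pts,.042); ctr=f[0]; 
  print(n,len(pts),f,fitc(pts))
for n,ctr,z0,z1,r0,r1 in (("tall",np.array([.5143,.0672]),.05,.078,.032,.055),("wide",np.array([.5072,-.0551]),.04,.064,.038,.06)):
  rel=P[...,:2]-ctr; r=np.hypot(rel[...,0],rel[...,1]); m=(r>r0)&(r<r1)&(P[...,2]>z0)&(P[...,2]<z1)&(rel[...,0]<-.015); s=rel[m]
  print(n,"handle",m.sum(),np.degrees(np.arctan2(*s.mean(0)[::-1])))
# tamper handle: top disc region boundary vs base outer
E
```

```text
[[11, 124, 140], [11, 123, 141], [11, 124, 140], [13, 117, 157], [15, 108, 191], [15, 107, 193], [15, 108, 192], [15, 109, 189], [15, 108, 192], [15, 100, 198]] [[17, 51, 134], [17, 51, 134], [17, 52, 133], [17, 51, 134], [18, 52, 133], [16, 51, 131], [18, 51, 125], [18, 51, 134], [18, 49, 157], [18, 49, 157], [19, 52, 143], [18, 52, 143], [19, 52, 143], [19, 51, 144], [18, 53, 145]]
tall 42 (array([0.5153, 0.0671]), 0.042, np.float64(0.00041)) (array([0.515 , 0.0666]), np.float64(0.04150009389178387), np.float64(0.00028))
wide 36 (array([ 0.5069, -0.0586]), 0.042, np.float64(0.00063)) (array([ 0.5063, -0.0575]), np.float64(0.04092514302103632), np.float64(0.00053))
tall handle 157 166.60682958506462
wide handle 154 165.2455447955875
```

View pics/rec.png

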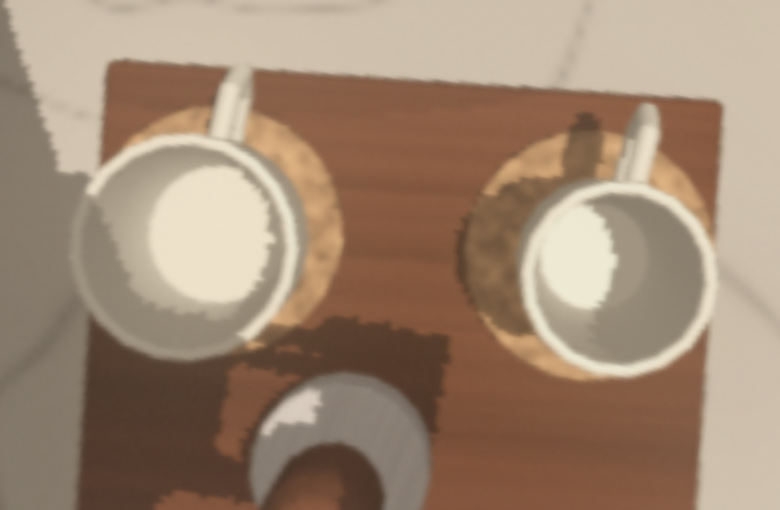

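Call:
{"method": "send_rows", "body": {"targets": [{"jaw": 93,"x": -25,"y": -33.5,"z": 0,"turn": -4},{"jaw": 93,"x": -25,"y": -33.5,"z": -20,"turn": 0},{"jaw": 93,"x": 0,"y": 0,"z": -40,"turn": 0},{"jaw": 93,"x": 0,"y": 0,"z": -40,"turn": 0},{"jaw": 93,"x": 0,"y": 0,"z": -20,"turn": 0}]}}

```text
clock: 2.2
tcp_pos: [0.5073, -0.0484, 0.1364]
tool_rot: [-2.464, -1.945, 0.002]
contact_force: [-0.4, 1.1, -0.9]
opening: 0.0933
```

Call:
{"method": "send_rows", "body": {"targets": [{"jaw": 93,"x": 0,"y": 0,"z": 0,"turn": 0},{"jaw": 93,"x": 0,"y": 0,"z": 0,"turn": 0}]}}

```text
clock: 2.37
tcp_pos: [0.5087, -0.0485, 0.1387]
tool_rot: [-2.464, -1.946, 0.003]
contact_force: [0.7, 0.1, -0.3]
opening: 0.0929
```

```bash
python3 - <<'E'
from h import *
s=arm.observe(); print(s["clock"],s["tcp_pos"],s["tool_rot"])
c=cal("wrist"); im,d=read_camera("wrist"); cv2.imwrite("pics/w2.png",im); P=cloud("",d,c); 
for n,zr,x,y in (("wide",.07,.507,-.056),("tall",.088,.515,.067)):
    m=(abs(P[...,2]-zr)<.006)&(np.hypot(P[...,0]-x,P[...,1]-y)<.04); print(n,m.sum(),fitc(P[m]))
im,d=read_camera("scene"); cv2.imwrite("pics/s2.png",cv2.resize(im[50:300,80:400],None,fx=2.4,fy=2.4))
E
```

```text
2.3667 [ 0.50868198 -0.04845094  0.13870908] [-2.4640462  -1.94580581  0.00250048]
wide 1598 (array([ 0.5067, -0.0557]), np.float64(0.030687526873750513), np.float64(0.00093))
tall 1881 (array([0.5138, 0.0664]), np.float64(0.02485292839015395), np.float64(0.00089))
```

View pics/w2.png

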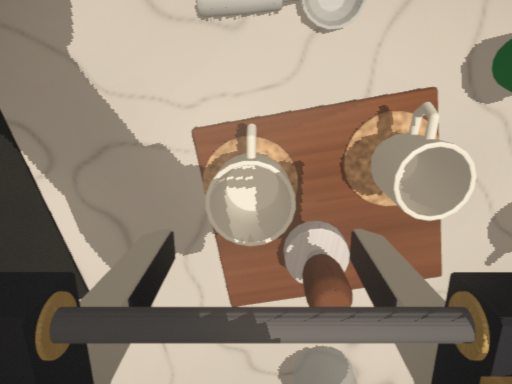

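View pics/s2.png

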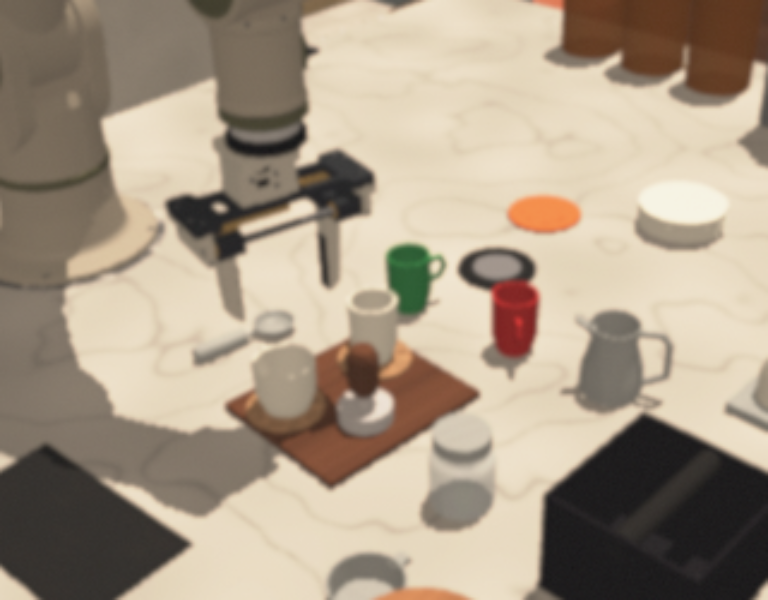

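Call:
{"method": "send_rows", "body": {"targets": [{"jaw": 93,"x": -1.5,"y": -7.5,"z": -10,"turn": 0},{"jaw": 93,"x": 0,"y": 0,"z": -35,"turn": 0},{"jaw": 93,"x": 0,"y": 0,"z": -35,"turn": 0},{"jaw": 93,"x": 0,"y": 0,"z": -32,"turn": 0},{"jaw": 93,"x": 0,"y": 0,"z": 0,"turn": 0}]}}

```text
clock: 2.88
tcp_pos: [0.5068, -0.0568, 0.0242]
tool_rot: [-2.465, -1.944, 0.004]
contact_force: [-0.6, 0.2, -0.1]
opening: 0.0932
```

Call:
{"method": "send_rows", "body": {"targets": [{"jaw": 80,"x": 0,"y": 0,"z": 0,"turn": 0},{"jaw": 74,"x": 0,"y": 0,"z": 0,"turn": 0}], "grip_force": 15}}

```text
clock: 3.05
tcp_pos: [0.5089, -0.0574, 0.0291]
tool_rot: [2.466, 1.944, 0.003]
contact_force: [0.2, 0.3, 1.2]
opening: 0.0838
```

Call:
{"method": "send_rows", "body": {"targets": [{"jaw": 70,"x": 0,"y": 0,"z": 0,"turn": 0},{"jaw": 66,"x": 0,"y": 0,"z": 0,"turn": 0},{"jaw": 62,"x": 0,"y": 0,"z": 0,"turn": 0},{"jaw": 58,"x": 0,"y": 0,"z": 0,"turn": 0}]}}

```text
clock: 3.38
tcp_pos: [0.5089, -0.0574, 0.0289]
tool_rot: [2.466, 1.943, 0.004]
contact_force: [-0.4, 0.4, 13.0]
opening: 0.0661
```

Call:
{"method": "send_rows", "body": {"targets": [{"jaw": 50,"x": 0,"y": 0,"z": 0,"turn": 0},{"jaw": 40,"x": 0,"y": 0,"z": 0,"turn": 0},{"jaw": 40,"x": 0,"y": 0,"z": 0,"turn": 0}], "grip_force": 20}}

```text
clock: 3.63
tcp_pos: [0.5089, -0.0575, 0.0289]
tool_rot: [2.466, 1.943, 0.004]
contact_force: [-0.7, 0.1, 12.9]
opening: 0.0659
```

Call:
{"method": "send_rows", "body": {"targets": [{"jaw": 40,"x": 0,"y": 0,"z": 4,"turn": 0},{"jaw": 40,"x": 0,"y": 0,"z": 8,"turn": 0},{"jaw": 40,"x": 0,"y": 0,"z": 20,"turn": 0},{"jaw": 40,"x": 0,"y": 0,"z": 30,"turn": 0},{"jaw": 40,"x": 0,"y": 0,"z": 18,"turn": 0}]}}

```text
clock: 4.05
tcp_pos: [0.5079, -0.0577, 0.1097]
tool_rot: [2.468, 1.943, 0.001]
contact_force: [1.2, -0.0, -1.9]
opening: 0.0664
```

Call:
{"method": "send_rows", "body": {"targets": [{"jaw": 40,"x": 3,"y": -15,"z": 0,"turn": 0},{"jaw": 40,"x": 4,"y": -30,"z": 0,"turn": 0},{"jaw": 40,"x": 4,"y": -35,"z": 0,"turn": 0},{"jaw": 40,"x": 4,"y": -35,"z": 0,"turn": 0},{"jaw": 40,"x": 4,"y": -35,"z": 0,"turn": 0}]}}

```text
clock: 4.47
tcp_pos: [0.5267, -0.2089, 0.1082]
tool_rot: [2.467, 1.945, 0.001]
contact_force: [1.2, -0.7, -0.6]
opening: 0.0661
```

Call:
{"method": "send_rows", "body": {"targets": [{"jaw": 40,"x": 4,"y": -35,"z": 0,"turn": 0},{"jaw": 40,"x": 3,"y": -35,"z": 0,"turn": 0},{"jaw": 40,"x": 0,"y": -25,"z": 0,"turn": 0},{"jaw": 40,"x": 0,"y": -12,"z": 0,"turn": 0},{"jaw": 40,"x": 0,"y": 0,"z": 0,"turn": 0}]}}

```text
clock: 4.88
tcp_pos: [0.5328, -0.3178, 0.1076]
tool_rot: [2.471, 1.938, -0.001]
contact_force: [-0.3, 0.4, -1.6]
opening: 0.0662
```

Call:
{"method": "send_rows", "body": {"targets": [{"jaw": 40,"x": 0,"y": 0,"z": 0,"turn": 0},{"jaw": 40,"x": 0,"y": 0,"z": 0,"turn": 0}]}}

```text
clock: 5.05
tcp_pos: [0.5339, -0.3123, 0.1073]
tool_rot: [-2.465, -1.946, -0.001]
contact_force: [0.7, 0.6, -0.8]
opening: 0.0659
```

```bash
python3 - <<'E'
from h import *
s=arm.observe(); print(s["clock"],s["tcp_pos"],s["opening"],s["contact_force"])
im,d=read_camera("scene"); cv2.imwrite("pics/s3.png",cv2.resize(im[50:350,0:400],None,fx=2,fy=2))
E
```

```text
5.05 [ 0.53385846 -0.31225206  0.10725792] 0.06588028549058207 [ 0.6668072   0.58671489 -0.78440647]
```

View pics/s3.png

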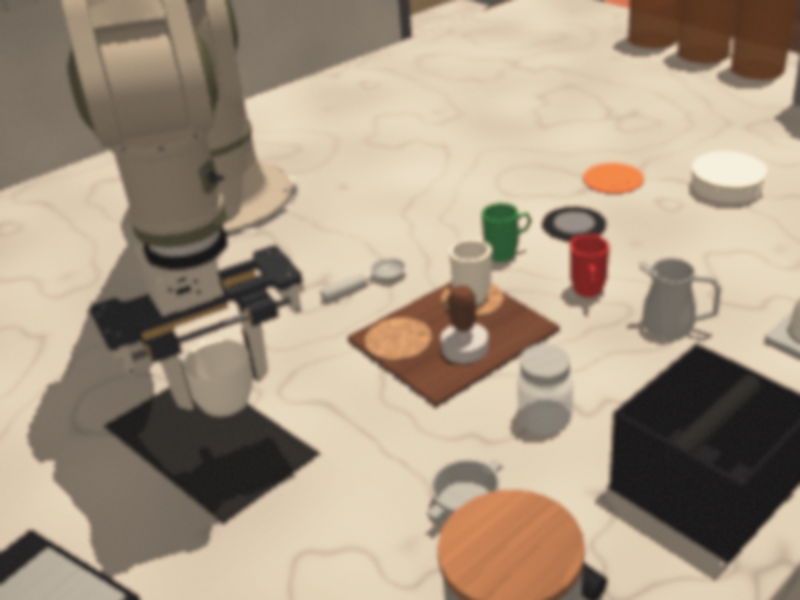

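Call:
{"method": "send_rows", "body": {"targets": [{"jaw": 40,"x": 0,"y": -3,"z": -25,"turn": 0},{"jaw": 40,"x": 0,"y": 0,"z": -30,"turn": 0},{"jaw": 40,"x": 0,"y": 0,"z": -20,"turn": 0},{"jaw": 40,"x": 0,"y": 0,"z": -4,"turn": 0},{"jaw": 40,"x": 0,"y": 0,"z": 0,"turn": 0}]}}

```text
clock: 5.52
tcp_pos: [0.5334, -0.3155, 0.027]
tool_rot: [-2.463, -1.945, 0.001]
contact_force: [0.4, 0.4, -1.1]
opening: 0.0662
```

Call:
{"method": "send_rows", "body": {"targets": [{"jaw": 40,"x": 0,"y": 0,"z": 0,"turn": 0},{"jaw": 40,"x": 0,"y": 0,"z": -3,"turn": 0},{"jaw": 40,"x": 0,"y": 0,"z": 0,"turn": 0}]}}

```text
clock: 5.77
tcp_pos: [0.5345, -0.3175, 0.0261]
tool_rot: [2.466, 1.944, 0.001]
contact_force: [-0.3, 0.7, -1.7]
opening: 0.0661
```

Call:
{"method": "send_rows", "body": {"targets": [{"jaw": 40,"x": 0,"y": 0,"z": -3,"turn": 0},{"jaw": 40,"x": 0,"y": 0,"z": 0,"turn": 0},{"jaw": 40,"x": 0,"y": 0,"z": 0,"turn": 0}]}}

```text
clock: 6.02
tcp_pos: [0.5338, -0.3176, 0.0224]
tool_rot: [2.468, 1.944, 0.0]
contact_force: [0.0, 0.7, -2.0]
opening: 0.0664
```

Call:
{"method": "send_rows", "body": {"targets": [{"jaw": 40,"x": 0,"y": 0,"z": -2,"turn": 0},{"jaw": 40,"x": 0,"y": 0,"z": 0,"turn": 0},{"jaw": 40,"x": 0,"y": 0,"z": 0,"turn": 0}]}}

```text
clock: 6.27
tcp_pos: [0.5337, -0.3175, 0.02]
tool_rot: [-2.468, -1.944, 0.0]
contact_force: [-0.0, -0.4, -1.2]
opening: 0.0662
```

Call:
{"method": "send_rows", "body": {"targets": [{"jaw": 40,"x": 0,"y": 0,"z": -1.5,"turn": 0},{"jaw": 40,"x": 0,"y": 0,"z": 0,"turn": 0},{"jaw": 40,"x": 0,"y": 0,"z": 0,"turn": 0}]}}

```text
clock: 6.52
tcp_pos: [0.5338, -0.3176, 0.0191]
tool_rot: [2.468, 1.944, 0.0]
contact_force: [-1.4, 1.4, 5.2]
opening: 0.0661
```

Call:
{"method": "send_rows", "body": {"targets": [{"jaw": 40,"x": 0,"y": 0,"z": -1,"turn": 0},{"jaw": 40,"x": 0,"y": 0,"z": 0,"turn": 0},{"jaw": 40,"x": 0,"y": 0,"z": 0,"turn": 0}]}}

```text
clock: 6.77
tcp_pos: [0.5338, -0.3177, 0.019]
tool_rot: [2.467, 1.944, 0.0]
contact_force: [-3.7, 2.5, 13.8]
opening: 0.0662
```

Call:
{"method": "send_rows", "body": {"targets": [{"jaw": 70,"x": 0,"y": 0,"z": 1,"turn": 0},{"jaw": 80,"x": 0,"y": 0,"z": 0,"turn": 0},{"jaw": 90,"x": 0,"y": 0,"z": 0,"turn": 0},{"jaw": 93,"x": 0,"y": 0,"z": 0,"turn": 0},{"jaw": 93,"x": 0,"y": 0,"z": 0,"turn": 0}]}}

```text
clock: 7.18
tcp_pos: [0.5337, -0.3174, 0.0184]
tool_rot: [-2.468, -1.944, 0.0]
contact_force: [-0.0, -0.2, -0.3]
opening: 0.0906
```

Call:
{"method": "send_rows", "body": {"targets": [{"jaw": 93,"x": 0,"y": 0,"z": 15,"turn": 0},{"jaw": 93,"x": 0,"y": 0,"z": 35,"turn": 0},{"jaw": 93,"x": 0,"y": 0,"z": 40,"turn": 0},{"jaw": 93,"x": 0,"y": 0,"z": 40,"turn": 0},{"jaw": 93,"x": 0,"y": 10,"z": 20,"turn": 0}]}}

```text
clock: 7.6
tcp_pos: [0.5346, -0.3101, 0.1729]
tool_rot: [2.466, 1.938, 0.002]
contact_force: [1.0, 0.3, -0.2]
opening: 0.0931
```

Call:
{"method": "send_rows", "body": {"targets": [{"jaw": 93,"x": -1,"y": 38,"z": 0,"turn": 0},{"jaw": 93,"x": -1,"y": 38,"z": 0,"turn": 0},{"jaw": 93,"x": -1,"y": 38,"z": 0,"turn": 0},{"jaw": 93,"x": -1,"y": 38,"z": 0,"turn": 0},{"jaw": 93,"x": -1,"y": 38,"z": 0,"turn": 0}]}}

```text
clock: 8.02
tcp_pos: [0.5284, -0.1159, 0.1686]
tool_rot: [2.468, 1.944, 0.0]
contact_force: [1.0, 0.1, 0.4]
opening: 0.0929
```

Call:
{"method": "send_rows", "body": {"targets": [{"jaw": 93,"x": -1,"y": 38,"z": 0,"turn": 0},{"jaw": 93,"x": -1,"y": 38,"z": 0,"turn": 0},{"jaw": 93,"x": -1,"y": 38,"z": 0,"turn": 0},{"jaw": 93,"x": 0,"y": 0,"z": 0,"turn": 0},{"jaw": 93,"x": 0,"y": 0,"z": 0,"turn": 0}]}}

```text
clock: 8.43
tcp_pos: [0.5257, -0.0009, 0.1685]
tool_rot: [-2.462, -1.95, -0.0]
contact_force: [-0.2, 0.2, -0.5]
opening: 0.0931
```

```bash
python3 - <<'E'
from h import *
s=arm.observe(); print(s["clock"],s["tcp_pos"],s["opening"],s["contact_force"])
c=cal("wrist"); im,d=read_camera("wrist"); cv2.imwrite("pics/w4.png",im); np.save("w4.npy",d); np.save("w4c.npy",np.r_[c[1].ravel(),c[2]]); P=cloud("",d,c); 
for n,zr,x,y in (("tall",.088,.515,.067),):
    m=(abs(P[...,2]-zr)<.006)&(np.hypot(P[...,0]-x,P[...,1]-y)<.04); print(n,m.sum(),fitc(P[m]))
E
```

```text
8.4333 [ 0.52571731 -0.00091324  0.16851331] 0.09313162622262623 [-0.16922459  0.23355956 -0.54487974]
tall 1296 (array([0.5138, 0.0669]), np.float64(0.024789379655246878), np.float64(0.00093))
```

View pics/w4.png

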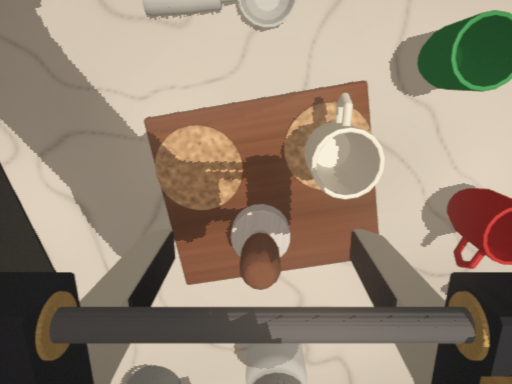

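```bash
python3 - <<'E'
from h import *
cc=wcal("w4c.npy"); im=cv2.imread("pics/w4.png")
hsv=cv2.cvtColor(im,cv2.COLOR_BGR2HSV); H,S,V=[hsv[...,i].astype(int) for i in range(3)]
m=np.zeros(S.shape,np.uint8); b=cv2.GaussianBlur(im,(0,0),1.0)
Gn=b[...,1].astype(int); sub=(Gn[110:225,140:258]); t,mm=cv2.threshold(sub.astype(np.uint8),0,255,cv2.THRESH_OTSU); print(t)
m[110:225,140:258]=mm; m=cv2.morphologyEx(m,cv2.MORPH_CLOSE,np.ones((7,7),np.uint8))
n,l,st,c=cv2.connectedComponentsWithStats(m); i=l[170,200]; print(st[i],c[i])
ct=max(cv2.findContours((l==i).astype(np.uint8),0,1)[0],key=cv2.contourArea)[:,0]
print(fitc(rays(ct,.014,cc)),fitc(rays(ct,.014,cc),.042))
E
```

```text
119.0
[     0      0    512    384 191481] [257.3234159  192.20173281]
(array([ 0.592 , -0.0221]), np.float64(0.261749017481161), np.float64(0.02999)) (array([ 0.5412, -0.0102]), 0.042, np.float64(0.21706))
```

```bash
cat > cf.py <<'E'
from h import *
def coaster(imf,calf,ctr):
    cc=wcal(calf); im=cv2.imread(imf); c,M,p=cc
    g=cv2.GaussianBlur(cv2.cvtColor(im,cv2.COLOR_BGR2GRAY).astype(np.float32),(0,0),1.0)
    ctr=np.array(ctr)
    for it in range(4):
        pts=[]
        for a in np.radians(np.arange(0,360,4)):
            rs=np.arange(.037,.047,.0004); xy=ctr+rs[:,None]*[np.cos(a),np.sin(a)]
            q=(np.c_[xy,np.full(len(rs),.014)]-p)@M
            mu=(q[:,0]/q[:,2]*c["fx"]+c["cx"]).astype(np.float32)[None]; mv=(q[:,1]/q[:,2]*c["fy"]+c["cy"]).astype(np.float32)[None]
            v=cv2.remap(g,mu,mv,cv2.INTER_LINEAR)[0]; gr=-np.gradient(v); k=gr.argmax()
            if gr[k]>2 and 1<k<len(rs)-2: pts.append(xy[k])
        pts=np.array(pts); f=fitc(pts,.042); ctr=f[0]
    return len(pts),f,fitc(pts)
E
python3 -c "
from cf import *
print(coaster('pics/w4.png','w4c.npy',(.5066,-.0575)))"
```

```text
(80, (array([ 0.5066, -0.0581]), 0.042, np.float64(0.00057)), (array([ 0.5066, -0.058 ]), np.float64(0.04143100719077361), np.float64(0.00023)))
```

Call:
{"method": "send_rows", "body": {"targets": [{"jaw": 93,"x": -5,"y": 30,"z": 0,"turn": 0},{"jaw": 93,"x": -6,"y": 28,"z": 0,"turn": 0},{"jaw": 93,"x": 0,"y": 10,"z": -10,"turn": 0},{"jaw": 93,"x": 0,"y": 0,"z": -15,"turn": 0},{"jaw": 93,"x": 0,"y": 0,"z": 0,"turn": 0}]}}

```text
clock: 8.9
tcp_pos: [0.514, 0.0633, 0.1416]
tool_rot: [-2.468, -1.943, 0.004]
contact_force: [0.2, -0.1, -0.2]
opening: 0.0929
```

Call:
{"method": "send_rows", "body": {"targets": [{"jaw": 93,"x": 0,"y": 0,"z": 0,"turn": 0},{"jaw": 93,"x": 0,"y": 0,"z": 0,"turn": 0}]}}

```text
clock: 9.07
tcp_pos: [0.515, 0.0629, 0.1438]
tool_rot: [2.47, 1.941, -0.001]
contact_force: [-0.2, 0.1, -0.9]
opening: 0.0926
```

```bash
python3 - <<'E'
from h import *
s=arm.observe(); print(s["clock"],s["tcp_pos"],np.degrees(2*np.arctan2(s["tool_rot"][1],s["tool_rot"][0])))
E
```

```text
9.0667 [0.51503669 0.06286607 0.14376863] 76.32795001995436
```

Call:
{"method": "send_rows", "body": {"targets": [{"jaw": 93,"x": -0.5,"y": 4,"z": -8,"turn": 0},{"jaw": 93,"x": 0,"y": 0,"z": -35,"turn": 0},{"jaw": 93,"x": 0,"y": 0,"z": -35,"turn": 0},{"jaw": 85,"x": 0,"y": 0,"z": -30,"turn": 0},{"jaw": 75,"x": 0,"y": 0,"z": 0,"turn": 0}]}}

```text
clock: 9.48
tcp_pos: [0.5121, 0.0679, 0.0313]
tool_rot: [-2.466, -1.942, 0.009]
contact_force: [-0.6, -0.2, -0.2]
opening: 0.084
```

Call:
{"method": "send_rows", "body": {"targets": [{"jaw": 68,"x": 0,"y": 0,"z": 0,"turn": 0},{"jaw": 62,"x": 0,"y": 0,"z": 0,"turn": 0},{"jaw": 58,"x": 0,"y": 0,"z": 0,"turn": 0},{"jaw": 54,"x": 0,"y": 0,"z": 0,"turn": 0},{"jaw": 50,"x": 0,"y": 0,"z": 0,"turn": 0}]}}

```text
clock: 9.9
tcp_pos: [0.5151, 0.0684, 0.0372]
tool_rot: [2.467, 1.943, 0.003]
contact_force: [-0.3, -1.8, 7.9]
opening: 0.0541
```

Call:
{"method": "send_rows", "body": {"targets": [{"jaw": 40,"x": 0,"y": 0,"z": 0,"turn": 0},{"jaw": 30,"x": 0,"y": 0,"z": 0,"turn": 0},{"jaw": 30,"x": 0,"y": 0,"z": 0,"turn": 0},{"jaw": 30,"x": 0,"y": 0,"z": 0,"turn": 0}]}}

```text
clock: 10.23
tcp_pos: [0.5152, 0.0683, 0.0371]
tool_rot: [2.467, 1.943, 0.003]
contact_force: [-0.9, -1.6, 10.6]
opening: 0.0541
```

Call:
{"method": "send_rows", "body": {"targets": [{"jaw": 30,"x": 0,"y": 0,"z": 4,"turn": 0},{"jaw": 30,"x": 0,"y": 0,"z": 10,"turn": 0},{"jaw": 30,"x": 0,"y": 0,"z": 25,"turn": 0},{"jaw": 30,"x": 0,"y": 0,"z": 35,"turn": 0},{"jaw": 30,"x": -5,"y": -15,"z": 16,"turn": 0}]}}

```text
clock: 10.65
tcp_pos: [0.5111, 0.0562, 0.1293]
tool_rot: [2.464, 1.948, 0.007]
contact_force: [0.6, 0.3, -2.1]
opening: 0.0546
```

Call:
{"method": "send_rows", "body": {"targets": [{"jaw": 30,"x": -9,"y": -30,"z": 0,"turn": 0},{"jaw": 30,"x": -9,"y": -36,"z": 0,"turn": 0},{"jaw": 30,"x": -9,"y": -36,"z": 0,"turn": 0},{"jaw": 30,"x": -9,"y": -36,"z": 0,"turn": 0},{"jaw": 30,"x": -9,"y": -36,"z": 0,"turn": 0}]}}

```text
clock: 11.07
tcp_pos: [0.4636, -0.1219, 0.1267]
tool_rot: [2.467, 1.944, 0.001]
contact_force: [1.6, 0.2, -1.2]
opening: 0.0542
```

Call:
{"method": "send_rows", "body": {"targets": [{"jaw": 30,"x": -9,"y": -36,"z": 0,"turn": 0},{"jaw": 30,"x": -9,"y": -36,"z": 0,"turn": 0},{"jaw": 30,"x": -9,"y": -36,"z": 0,"turn": 0},{"jaw": 30,"x": -9,"y": -36,"z": 0,"turn": 0},{"jaw": 30,"x": -8,"y": -30,"z": 0,"turn": 0}]}}

```text
clock: 11.48
tcp_pos: [0.4191, -0.2971, 0.1266]
tool_rot: [2.468, 1.942, -0.0]
contact_force: [0.4, 0.1, -1.0]
opening: 0.0541
```

Call:
{"method": "send_rows", "body": {"targets": [{"jaw": 30,"x": 0,"y": -15,"z": 0,"turn": 0},{"jaw": 30,"x": 0,"y": 0,"z": 0,"turn": 0},{"jaw": 30,"x": 0,"y": 0,"z": 0,"turn": 0}]}}

```text
clock: 11.73
tcp_pos: [0.4199, -0.31, 0.1262]
tool_rot: [2.469, 1.941, 0.0]
contact_force: [0.7, 0.5, -1.8]
opening: 0.0544
```

Call:
{"method": "send_rows", "body": {"targets": [{"jaw": 30,"x": 0,"y": -10,"z": -10,"turn": 0},{"jaw": 30,"x": 0,"y": 0,"z": -35,"turn": 0},{"jaw": 30,"x": 0,"y": 0,"z": -35,"turn": 0},{"jaw": 30,"x": 0,"y": 0,"z": -14,"turn": 0},{"jaw": 30,"x": 0,"y": 0,"z": 0,"turn": 0}]}}

```text
clock: 12.15
tcp_pos: [0.4194, -0.3175, 0.0284]
tool_rot: [-2.461, -1.944, 0.002]
contact_force: [0.5, -0.1, 0.1]
opening: 0.0541
```

Call:
{"method": "send_rows", "body": {"targets": [{"jaw": 30,"x": 0,"y": 0,"z": 0,"turn": 0},{"jaw": 30,"x": 0,"y": 0,"z": 0,"turn": 0}]}}

```text
clock: 12.32
tcp_pos: [0.4208, -0.3191, 0.0322]
tool_rot: [2.466, 1.946, 0.0]
contact_force: [-0.2, 0.2, -1.4]
opening: 0.0542
```

Call:
{"method": "send_rows", "body": {"targets": [{"jaw": 30,"x": 0,"y": 0,"z": -3.5,"turn": 0},{"jaw": 30,"x": 0,"y": 0,"z": 0,"turn": 0},{"jaw": 30,"x": 0,"y": 0,"z": -1.5,"turn": 0},{"jaw": 30,"x": 0,"y": 0,"z": 0,"turn": 0},{"jaw": 30,"x": 0,"y": 0,"z": 0,"turn": 0}]}}

```text
clock: 12.73
tcp_pos: [0.4204, -0.3196, 0.0269]
tool_rot: [2.467, 1.944, 0.0]
contact_force: [-0.0, 0.6, -0.7]
opening: 0.0541
```

Call:
{"method": "send_rows", "body": {"targets": [{"jaw": 30,"x": 0,"y": 0,"z": -1,"turn": 0},{"jaw": 30,"x": 0,"y": 0,"z": 0,"turn": 0},{"jaw": 30,"x": 0,"y": 0,"z": 0,"turn": 0}]}}

```text
clock: 12.98
tcp_pos: [0.4206, -0.3198, 0.0261]
tool_rot: [2.467, 1.943, 0.001]
contact_force: [-0.8, 0.4, 5.4]
opening: 0.0541
```

Call:
{"method": "send_rows", "body": {"targets": [{"jaw": 60,"x": 0,"y": 0,"z": 0.5,"turn": 0},{"jaw": 70,"x": 0,"y": 0,"z": 0,"turn": 0},{"jaw": 82,"x": 0,"y": 0,"z": 0,"turn": 0},{"jaw": 93,"x": 0,"y": 0,"z": 0,"turn": 0},{"jaw": 93,"x": 0,"y": 0,"z": 0,"turn": 0}]}}

```text
clock: 13.4
tcp_pos: [0.4202, -0.3195, 0.026]
tool_rot: [-2.468, -1.944, 0.0]
contact_force: [-0.1, 0.9, 1.0]
opening: 0.0821
```

Call:
{"method": "send_rows", "body": {"targets": [{"jaw": 93,"x": 0,"y": 0,"z": 15,"turn": 0},{"jaw": 93,"x": 0,"y": 0,"z": 35,"turn": 0},{"jaw": 93,"x": 0,"y": 0,"z": 40,"turn": 0},{"jaw": 93,"x": 0,"y": 0,"z": 40,"turn": 0},{"jaw": 93,"x": 0,"y": 0,"z": 40,"turn": 0}]}}

```text
clock: 13.82
tcp_pos: [0.4198, -0.3192, 0.1978]
tool_rot: [-2.467, -1.944, 0.0]
contact_force: [0.9, 0.4, 0.4]
opening: 0.093
```

Call:
{"method": "send_rows", "body": {"targets": [{"jaw": 93,"x": 15,"y": 20,"z": 30,"turn": 0},{"jaw": 93,"x": 15,"y": 35,"z": 0,"turn": 0},{"jaw": 93,"x": 15,"y": 35,"z": 0,"turn": 0},{"jaw": 93,"x": 15,"y": 35,"z": 0,"turn": 0},{"jaw": 93,"x": 15,"y": 35,"z": 0,"turn": 0}]}}

```text
clock: 14.23
tcp_pos: [0.4955, -0.158, 0.2265]
tool_rot: [2.468, 1.943, 0.001]
contact_force: [0.8, 0.2, 0.4]
opening: 0.0932
```

Call:
{"method": "send_rows", "body": {"targets": [{"jaw": 93,"x": 15,"y": 35,"z": 0,"turn": 0},{"jaw": 93,"x": 15,"y": 35,"z": 0,"turn": 0},{"jaw": 93,"x": 15,"y": 35,"z": 0,"turn": 0},{"jaw": 93,"x": 5,"y": 35,"z": 0,"turn": 0},{"jaw": 93,"x": 0,"y": 0,"z": 0,"turn": 0}]}}

```text
clock: 14.65
tcp_pos: [0.5465, -0.0114, 0.226]
tool_rot: [-2.457, -1.954, -0.004]
contact_force: [0.0, -0.0, 0.2]
opening: 0.0932
```

```bash
python3 - <<'E'
from h import *
s=arm.observe(); print(s["clock"],s["tcp_pos"],s["opening"],s["contact_force"])
c=cal("wrist"); im,d=read_camera("wrist"); cv2.imwrite("pics/w5.png",im); np.save("w5.npy",d); np.save("w5c.npy",np.r_[c[1].ravel(),c[2]])
im,d=read_camera("top"); cv2.imwrite("pics/top5.png",im);np.save("top5.npy",d)
im,d=read_camera("scene"); cv2.imwrite("pics/s5.png",im)
E
python3 -c "
from cf import *
print(coaster('pics/w5.png','w5c.npy',(.5066,-.0575)),coaster('pics/w5.png','w5c.npy',(.5153,.0669)))"
```

```text
14.65 [ 0.54649777 -0.01137913  0.22600156] 0.09321066360057069 [ 0.02908858 -0.0033017   0.18064899]
(84, (array([ 0.5068, -0.0581]), 0.042, np.float64(0.00071)), (array([ 0.5067, -0.0579]), np.float64(0.041500695409927624), np.float64(0.00049))) (83, (array([0.5151, 0.0666]), 0.042, np.float64(0.0007)), (array([0.5151, 0.0664]), np.float64(0.04131767971482544), np.float64(0.0003)))
```

View pics/w5.png

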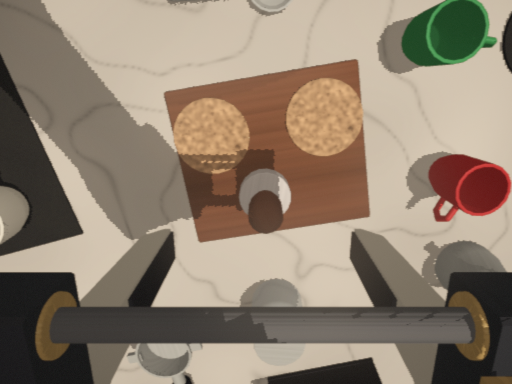

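View pics/s5.png

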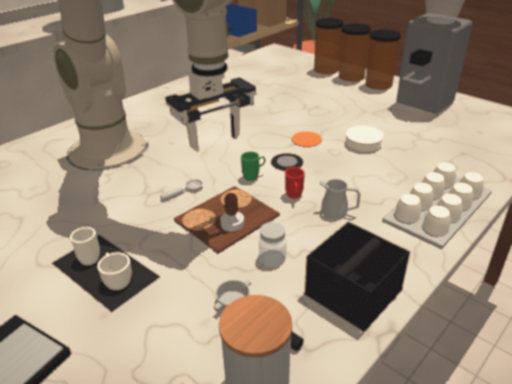

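View pics/top5.png

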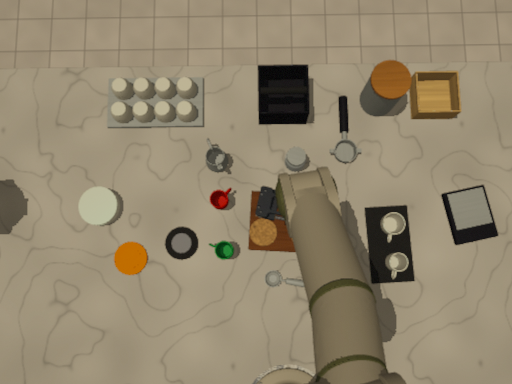

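```bash
python3 - <<'E'
from h import *
for im_,cc in (("w1",wcal("w1c.npy")),("w5",wcal("w5c.npy")),("top0",cal("top"))):
    d=np.load(im_+".npy"); P=cloud("",d,cc); ctr=np.array([.583,-.0155])
    near=np.hypot(P[...,0]-ctr[0],P[...,1]-ctr[1])<.045
    m=near&(P[...,2]>.063)&(P[...,2]<.087); print(im_,"handle",m.sum(),fitc(P[m],.017) if m.sum()>10 else "")
    m=near&(P[...,2]>.026)&(P[...,2]<.034); s=P[m][:,:2]
    for it in range(3):
        rel=s-ctr; a=np.degrees(np.arctan2(rel[:,1],rel[:,0])).round(-1); r=np.hypot(*rel.T)
        e=np.array([s[a==k][r[a==k].argmax()] for k in np.unique(a) if r[a==k].max()>.026])
        f=fitc(e,.029); ctr=f[0]
    print(im_,"base",m.sum(),len(e),f,fitc(e))
E
```

```text
w1 handle 176 (array([ 0.5834, -0.0151]), 0.017, np.float64(0.00018))
w1 base 1000 28 (array([ 0.5831, -0.0149]), 0.029, np.float64(0.0004)) (array([ 0.5826, -0.0148]), np.float64(0.02846609985974144), np.float64(0.00019))
w5 handle 242 (array([ 0.5834, -0.0151]), 0.017, np.float64(0.00018))
w5 base 1160 28 (array([ 0.5832, -0.0149]), 0.029, np.float64(0.00044)) (array([ 0.5827, -0.0148]), np.float64(0.028432346062507146), np.float64(0.00018))
top0 handle 15 (array([ 0.5859, -0.0178]), 0.017, np.float64(0.00039))
top0 base 139 33 (array([ 0.5849, -0.0169]), 0.029, np.float64(0.00134)) (array([ 0.585, -0.017]), np.float64(0.027659414587029182), np.float64(0.00052))
```

Call:
{"method": "send_rows", "body": {"targets": [{"jaw": 93,"x": 18,"y": -2,"z": -5,"turn": 0},{"jaw": 93,"x": 18.5,"y": -1.5,"z": -20,"turn": 0},{"jaw": 93,"x": 0,"y": 0,"z": -35,"turn": 0},{"jaw": 93,"x": 0,"y": 0,"z": -20,"turn": 0},{"jaw": 93,"x": 0,"y": 0,"z": 0,"turn": 0}]}}

```text
clock: 15.22
tcp_pos: [0.5791, -0.0253, 0.1423]
tool_rot: [-2.468, -1.939, 0.009]
contact_force: [-0.6, 0.2, 0.4]
opening: 0.093
```

Call:
{"method": "send_rows", "body": {"targets": [{"jaw": 93,"x": 0,"y": 0,"z": 0,"turn": 0},{"jaw": 93,"x": 0,"y": 0,"z": 0,"turn": 0}]}}

```text
clock: 15.38
tcp_pos: [0.5821, -0.0241, 0.1472]
tool_rot: [2.469, 1.942, 0.001]
contact_force: [0.3, -0.2, 0.2]
opening: 0.0926
```

Call:
{"method": "send_rows", "body": {"targets": [{"jaw": 93,"x": 1.3,"y": 9,"z": 0,"turn": 0},{"jaw": 93,"x": 0,"y": 0,"z": -30,"turn": 0},{"jaw": 85,"x": 0,"y": 0,"z": -35,"turn": 0},{"jaw": 72,"x": 0,"y": 0,"z": -26,"turn": 0},{"jaw": 60,"x": 0,"y": 0,"z": 0,"turn": 0}]}}

```text
clock: 15.8
tcp_pos: [0.5816, -0.0132, 0.0525]
tool_rot: [-2.465, -1.944, 0.005]
contact_force: [-0.2, 0.6, 0.4]
opening: 0.0773
```

Call:
{"method": "send_rows", "body": {"targets": [{"jaw": 55,"x": 0,"y": 0,"z": 0,"turn": 0},{"jaw": 50,"x": 0,"y": 0,"z": 0,"turn": 0},{"jaw": 46,"x": 0,"y": 0,"z": 0,"turn": 0}]}}

```text
clock: 16.05
tcp_pos: [0.5844, -0.0138, 0.0573]
tool_rot: [2.466, 1.943, 0.004]
contact_force: [-0.6, 0.4, -0.1]
opening: 0.0574
```

Call:
{"method": "send_rows", "body": {"targets": [{"jaw": 43,"x": -1,"y": -1,"z": -1,"turn": 0},{"jaw": 40,"x": 0,"y": 0,"z": 0,"turn": 0},{"jaw": 37,"x": 0,"y": 0,"z": 0,"turn": 0},{"jaw": 34,"x": 0,"y": 0,"z": 0,"turn": 0},{"jaw": 30,"x": 0,"y": 0,"z": 0,"turn": 0}], "grip_force": 30}}

```text
clock: 16.47
tcp_pos: [0.5821, -0.0154, 0.0544]
tool_rot: [2.468, 1.943, 0.0]
contact_force: [-1.7, -1.7, 5.5]
opening: 0.0333
```

Call:
{"method": "send_rows", "body": {"targets": [{"jaw": 20,"x": 0,"y": 0,"z": 0,"turn": 0},{"jaw": 15,"x": 0,"y": 0,"z": 0,"turn": 0},{"jaw": 15,"x": 0,"y": 0,"z": 0,"turn": 0}]}}

```text
clock: 16.72
tcp_pos: [0.5822, -0.0154, 0.0544]
tool_rot: [2.468, 1.943, 0.0]
contact_force: [-1.0, -1.1, 6.0]
opening: 0.0334
```

Call:
{"method": "send_rows", "body": {"targets": [{"jaw": 15,"x": 0,"y": 0,"z": 4,"turn": 0},{"jaw": 15,"x": 0,"y": 0,"z": 12,"turn": 0},{"jaw": 15,"x": 0,"y": 0,"z": 30,"turn": 0},{"jaw": 15,"x": 0,"y": 0,"z": 38,"turn": 0},{"jaw": 15,"x": 0,"y": 0,"z": 38,"turn": 0}]}}

```text
clock: 17.13
tcp_pos: [0.581, -0.0148, 0.1773]
tool_rot: [-2.466, -1.944, 0.003]
contact_force: [0.1, -0.6, -3.5]
opening: 0.0332
```

Call:
{"method": "send_rows", "body": {"targets": [{"jaw": 15,"x": -2,"y": 15,"z": 8,"turn": 0},{"jaw": 15,"x": -2,"y": 30,"z": 0,"turn": 0},{"jaw": 15,"x": -2,"y": 36,"z": 0,"turn": 0},{"jaw": 15,"x": -2,"y": 36,"z": 0,"turn": 0},{"jaw": 15,"x": -2,"y": 36,"z": 0,"turn": 0}]}}

```text
clock: 17.55
tcp_pos: [0.571, 0.1399, 0.1842]
tool_rot: [-2.468, -1.944, 0.0]
contact_force: [0.3, -0.1, -3.3]
opening: 0.0333
```

Call:
{"method": "send_rows", "body": {"targets": [{"jaw": 15,"x": -2,"y": 36,"z": 0,"turn": 0},{"jaw": 15,"x": -2,"y": 36,"z": 0,"turn": 0},{"jaw": 15,"x": -2,"y": 36,"z": 0,"turn": 0},{"jaw": 15,"x": -2,"y": 36,"z": 0,"turn": 0},{"jaw": 15,"x": -2,"y": 25,"z": 0,"turn": 0}]}}

```text
clock: 17.97
tcp_pos: [0.5601, 0.3117, 0.1839]
tool_rot: [-2.463, -1.947, -0.0]
contact_force: [1.0, 1.3, -3.4]
opening: 0.0336
```

Call:
{"method": "send_rows", "body": {"targets": [{"jaw": 15,"x": 0,"y": 10,"z": 0,"turn": 0},{"jaw": 15,"x": 0,"y": 0,"z": 0,"turn": 0},{"jaw": 15,"x": 0,"y": 0,"z": 0,"turn": 0}]}}

```text
clock: 18.22
tcp_pos: [0.5614, 0.3167, 0.1836]
tool_rot: [2.466, 1.945, -0.002]
contact_force: [-0.4, -1.0, -3.8]
opening: 0.033
```

```bash
python3 - <<'E'
from h import *
s=arm.observe(); print(s["clock"],s["tcp_pos"],s["opening"],s["contact_force"])
c=cal("wrist"); im,d=read_camera("wrist"); cv2.imwrite("pics/w6.png",im); np.save("w6.npy",d); np.save("w6c.npy",np.r_[c[1].ravel(),c[2]])
E
```

```text
18.2167 [0.56135721 0.3166888  0.18361405] 0.033035796000395364 [-0.41087855 -0.96305441 -3.84505428]
```

View pics/w6.png

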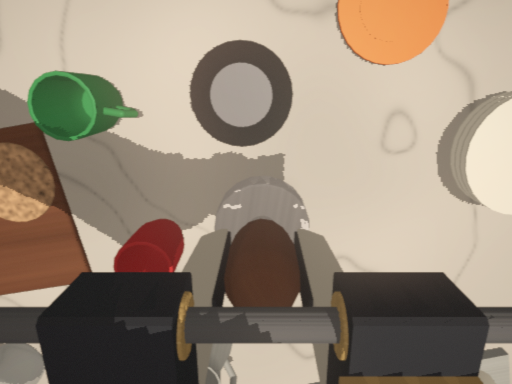

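```bash
python3 - <<'E'
from h import *
cc=wcal("w6c.npy"); im=cv2.imread("pics/w6.png"); d=np.load("w6.npy"); P=cloud("",d,cc)
g=cv2.cvtColor(im,6); m=np.zeros_like(g); m[35:152,185:297]=(g[35:152,185:297]<95)*255
n,l,st,c=cv2.connectedComponentsWithStats(m); i=1+st[1:,4].argmax(); mm=(l==i).astype(np.uint8)
cts,h=cv2.findContours(mm,cv2.RETR_CCOMP,1); cts=sorted(cts,key=cv2.contourArea)[-2:]
for ct in cts: print(len(ct),fitc(rays(ct[:,0],.005,cc)))
print(P[95,240],P[95,270])
s=P[170:225,200:320].reshape(-1,3); s=s[(s[:,2]>.150)&(s[:,2]<.166)]; print(len(s),np.median(s[:,2]))
ctr=np.array([.562,.316])
for it in range(3):
    rel=s[:,:2]-ctr; a=np.degrees(np.arctan2(rel[:,1],rel[:,0])).round(-1); r=np.hypot(*rel.T)
    e=np.array([s[a==k][r[a==k].argmax()] for k in np.unique(a) if r[a==k].max()>.026]); f=fitc(e,.029); ctr=f[0]
print("base",len(e),f,fitc(e))
E
```

```text
184 (array([0.4857, 0.3144]), np.float64(0.0309975746641157), np.float64(0.00024))
293 (array([0.4857, 0.3145]), np.float64(0.0482782359613671), np.float64(0.00026))
[0.485414   0.31367382 0.00589489] [0.49219319 0.34181087 0.00564946]
3225 0.1592953633608024
base 19 (array([0.5623, 0.3172]), 0.029, np.float64(0.00015)) (array([0.5618, 0.3173]), np.float64(0.02855567487350583), np.float64(9e-05))
```

Call:
{"method": "send_rows", "body": {"targets": [{"jaw": 15,"x": -20,"y": -1,"z": 0,"turn": 0},{"jaw": 15,"x": -30,"y": -1,"z": -10,"turn": 0},{"jaw": 15,"x": -20,"y": -0.7,"z": -30,"turn": 0},{"jaw": 15,"x": -6.5,"y": 0,"z": -30,"turn": 0},{"jaw": 15,"x": 0,"y": 0,"z": -20,"turn": 0}]}}

```text
clock: 18.68
tcp_pos: [0.4833, 0.3116, 0.0928]
tool_rot: [2.469, 1.943, -0.004]
contact_force: [0.9, -1.0, -5.0]
opening: 0.0334
```

Call:
{"method": "send_rows", "body": {"targets": [{"jaw": 15,"x": 0,"y": 0,"z": 0,"turn": 0},{"jaw": 15,"x": 0,"y": 0,"z": 0,"turn": 0},{"jaw": 15,"x": 0,"y": 0,"z": 0,"turn": 0}]}}

```text
clock: 18.93
tcp_pos: [0.4869, 0.3136, 0.0952]
tool_rot: [2.469, 1.941, 0.002]
contact_force: [-0.0, 0.3, -3.1]
opening: 0.0332
```

```bash
python3 - <<'E'
from h import *
s=arm.observe(); print(s["clock"],s["tcp_pos"],s["opening"],s["contact_force"])
c=cal("wrist"); im,d=read_camera("wrist"); cv2.imwrite("pics/w7.png",im); np.save("w7.npy",d); np.save("w7c.npy",np.r_[c[1].ravel(),c[2]])
im,d=read_camera("scene"); cv2.imwrite("pics/s7.png",im); cv2.imwrite("pics/s7c.png",cv2.resize(im[60:230,180:400],None,fx=3.4,fy=3.4))
E
```

```text
18.9333 [0.48691081 0.31355551 0.09523457] 0.033152483399933326 [-0.02860023  0.29747918 -3.13918663]
```

View pics/w7.png

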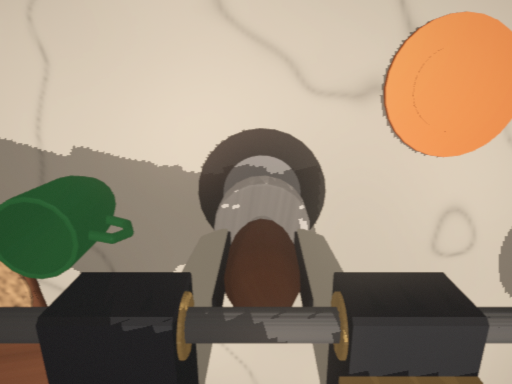

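View pics/s7c.png

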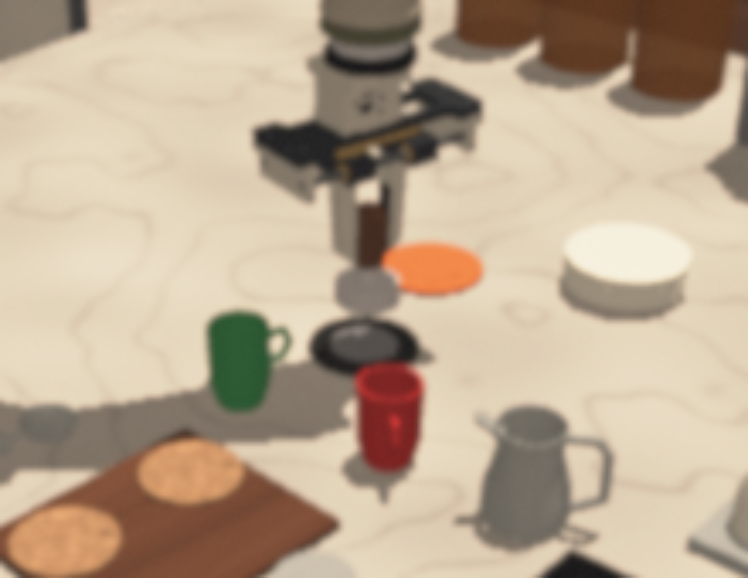

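```bash
cat > pd.py <<'E'
from h import *
import sys
def pad(n,ctr,rng=(.043,.057)):
    cc=wcal(n+"c.npy"); im=cv2.imread(f"pics/{n}.png"); c,M,p=cc; d=np.load(n+".npy"); Z=cloud("",d,cc)[...,2].astype(np.float32)
    g=cv2.GaussianBlur(cv2.cvtColor(im,6).astype(np.float32),(0,0),1.0); ctr=np.array(ctr)
    for it in range(4):
        pts=[]
        for a in np.radians(np.arange(0,360,3)):
            rs=np.arange(*rng,.0004); xy=ctr+rs[:,None]*[np.cos(a),np.sin(a)]
            q=(np.c_[xy,np.full(len(rs),.005)]-p)@M
            mu=(q[:,0]/q[:,2]*c["fx"]+c["cx"]).astype(np.float32)[None]; mv=(q[:,1]/q[:,2]*c["fy"]+c["cy"]).astype(np.float32)[None]
            if mv.max()>382 or (cv2.remap(Z,mu,mv,0)>.012).any(): continue
            v=cv2.remap(g,mu,mv,cv2.INTER_LINEAR)[0]; gr=np.gradient(v); k=gr.argmax()
            if gr[k]>2 and 1<k<len(rs)-2: pts.append(xy[k])
        pts=np.array(pts); f=fitc(pts,.0485); ctr=f[0]
    return len(pts),f,fitc(pts)
E
python3 - <<'E'
from pd import *
print(pad("w6",(.4857,.3145)),pad("w7",(.4857,.3145)))
cc=wcal("w7c.npy"); d=np.load("w7.npy"); P=cloud("",d,cc)
s=P[170:225,200:320].reshape(-1,3); s=s[(s[:,2]>.063)&(s[:,2]<.078)]; print(len(s),np.median(s[:,2]))
ctr=np.array([.487,.314])
for it in range(3):
    rel=s[:,:2]-ctr; a=np.degrees(np.arctan2(rel[:,1],rel[:,0])).round(-1); r=np.hypot(*rel.T)
    e=np.array([s[a==k][r[a==k].argmax()] for k in np.unique(a) if r[a==k].max()>.026]); f=fitc(e,.029); ctr=f[0]
print("base",len(e),f)
E
```

```text
(112, (array([0.4856, 0.3143]), 0.0485, np.float64(0.00101)), (array([0.4857, 0.3144]), np.float64(0.049510576176239024), np.float64(0.00017))) (71, (array([0.484 , 0.3146]), 0.0485, np.float64(0.00057)), (array([0.485 , 0.3144]), np.float64(0.04942697717853186), np.float64(0.00019)))
3192 0.07096180056538026
base 19 (array([0.4879, 0.3141]), 0.029, np.float64(0.00017))
```

Call:
{"method": "send_rows", "body": {"targets": [{"jaw": 15,"x": -2.7,"y": 0.3,"z": -15,"turn": 0},{"jaw": 15,"x": 0,"y": 0,"z": -18,"turn": 0},{"jaw": 15,"x": 0,"y": 0,"z": -8,"turn": 0},{"jaw": 15,"x": 0,"y": 0,"z": 0,"turn": 0},{"jaw": 15,"x": 0,"y": 0,"z": 0,"turn": 0}]}}

```text
clock: 19.45
tcp_pos: [0.4832, 0.3146, 0.0536]
tool_rot: [2.468, 1.944, 0.0]
contact_force: [0.1, -0.0, -3.8]
opening: 0.0332
```

Call:
{"method": "send_rows", "body": {"targets": [{"jaw": 15,"x": 0,"y": 0,"z": -2,"turn": 0},{"jaw": 15,"x": 0,"y": 0,"z": 0,"turn": 0},{"jaw": 15,"x": 0,"y": 0,"z": 0,"turn": 0}]}}

```text
clock: 19.7
tcp_pos: [0.4832, 0.3148, 0.0517]
tool_rot: [2.468, 1.944, 0.002]
contact_force: [0.5, -0.8, -4.5]
opening: 0.0332
```

Call:
{"method": "send_rows", "body": {"targets": [{"jaw": 15,"x": 0.6,"y": -0.3,"z": -1.5,"turn": 0},{"jaw": 15,"x": 0,"y": 0,"z": 0,"turn": 0},{"jaw": 15,"x": 0,"y": 0,"z": 0,"turn": 0}]}}

```text
clock: 19.95
tcp_pos: [0.4835, 0.3143, 0.0497]
tool_rot: [2.468, 1.944, 0.0]
contact_force: [-0.2, -0.1, -4.6]
opening: 0.0331
```

Call:
{"method": "send_rows", "body": {"targets": [{"jaw": 15,"x": 0,"y": 0,"z": -1,"turn": 0},{"jaw": 15,"x": 0,"y": 0,"z": 0,"turn": 0},{"jaw": 15,"x": 0,"y": 0,"z": 0,"turn": 0}]}}

```text
clock: 20.2
tcp_pos: [0.4836, 0.3142, 0.0494]
tool_rot: [2.468, 1.944, 0.001]
contact_force: [-1.9, -1.5, 6.6]
opening: 0.0332
```

Touching at the expected height. Release and check.

Call:
{"method": "send_rows", "body": {"targets": [{"jaw": 38,"x": 0,"y": 0,"z": 0.5,"turn": 0},{"jaw": 50,"x": 0,"y": 0,"z": 0,"turn": 0},{"jaw": 65,"x": 0,"y": 0,"z": 0,"turn": 0},{"jaw": 80,"x": 0,"y": 0,"z": 0,"turn": 0},{"jaw": 93,"x": 0,"y": 0,"z": 0,"turn": 0}]}}

```text
clock: 20.62
tcp_pos: [0.4836, 0.3144, 0.0491]
tool_rot: [2.468, 1.944, 0.0]
contact_force: [-0.2, -0.1, 0.6]
opening: 0.06
```

Call:
{"method": "send_rows", "body": {"targets": [{"jaw": 93,"x": 0,"y": 0,"z": 0,"turn": 0},{"jaw": 93,"x": 0,"y": 0,"z": 15,"turn": 0},{"jaw": 93,"x": 0,"y": 0,"z": 35,"turn": 0},{"jaw": 93,"x": 0,"y": 0,"z": 35,"turn": 0},{"jaw": 93,"x": 0,"y": 0,"z": 35,"turn": 0}]}}

```text
clock: 21.03
tcp_pos: [0.483, 0.314, 0.1701]
tool_rot: [-2.468, -1.944, 0.002]
contact_force: [1.0, 0.1, -0.0]
opening: 0.0912
```

Call:
{"method": "send_rows", "body": {"targets": [{"jaw": 93,"x": 20,"y": -10,"z": 30,"turn": 0},{"jaw": 93,"x": 20,"y": -10,"z": 15,"turn": 0},{"jaw": 93,"x": 20,"y": 0,"z": 0,"turn": 0},{"jaw": 93,"x": 0,"y": 0,"z": 0,"turn": 0},{"jaw": 93,"x": 0,"y": 0,"z": 0,"turn": 0}]}}

```text
clock: 21.45
tcp_pos: [0.544, 0.2938, 0.214]
tool_rot: [2.469, 1.942, 0.0]
contact_force: [-0.4, 0.7, -0.4]
opening: 0.0933
```

```bash
python3 - <<'E'
from pd import *
s=arm.observe(); print(s["clock"],s["tcp_pos"],s["opening"],s["contact_force"])
c=cal("wrist"); im,d=read_camera("wrist"); cv2.imwrite("pics/w8.png",im); np.save("w8.npy",d); np.save("w8c.npy",np.r_[c[1].ravel(),c[2]])
print(pad("w8",(.485,.3144)))
P=cloud("",d,c); s=P.reshape(-1,3); s=s[(s[:,2]>.021)&(s[:,2]<.029)&(np.hypot(s[:,0]-.485,s[:,1]-.314)<.04)]; print(len(s),np.median(s[:,2]))
ctr=np.array([.485,.314])
for it in range(3):
    rel=s[:,:2]-ctr; a=np.degrees(np.arctan2(rel[:,1],rel[:,0])).round(-1); r=np.hypot(*rel.T)
    e=np.array([s[a==k][r[a==k].argmax()] for k in np.unique(a) if r[a==k].max()>.026]); f=fitc(e,.029); ctr=f[0]
print("base",len(e),f)
E
```

```text
21.45 [0.54397583 0.29383248 0.21398206] 0.09332620381266692 [-0.41800028  0.6888087  -0.35865485]
(115, (array([0.4856, 0.3142]), 0.0485, np.float64(0.00105)), (array([0.4857, 0.3142]), np.float64(0.04954761040094496), np.float64(0.00021)))
1354 0.02512088114106853
base 37 (array([0.4847, 0.3152]), 0.029, np.float64(0.00045))
```

View pics/w8.png

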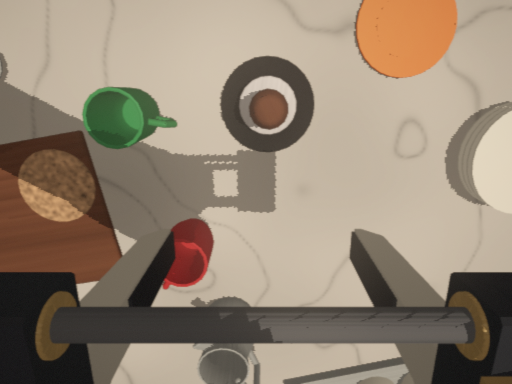

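Call:
{"method": "send_rows", "body": {"targets": [{"jaw": 93,"x": -5,"y": -20,"z": 0,"turn": 0},{"jaw": 93,"x": -5,"y": -38,"z": 0,"turn": 0},{"jaw": 93,"x": -5,"y": -38,"z": 0,"turn": 0},{"jaw": 93,"x": -5,"y": -38,"z": 0,"turn": 0},{"jaw": 93,"x": -5,"y": -38,"z": 0,"turn": 0}]}}

```text
clock: 21.92
tcp_pos: [0.5165, 0.1215, 0.2134]
tool_rot: [-2.465, -1.946, 0.003]
contact_force: [-0.2, -0.0, 0.2]
opening: 0.0931
```

Call:
{"method": "send_rows", "body": {"targets": [{"jaw": 93,"x": -5,"y": -38,"z": 0,"turn": 0},{"jaw": 93,"x": -5,"y": -38,"z": 0,"turn": 0},{"jaw": 93,"x": -5,"y": -38,"z": 0,"turn": 0},{"jaw": 93,"x": -5,"y": -38,"z": 0,"turn": 0},{"jaw": 93,"x": -5,"y": -38,"z": 0,"turn": 0}]}}

```text
clock: 22.33
tcp_pos: [0.4919, -0.0684, 0.2136]
tool_rot: [-2.465, -1.946, 0.001]
contact_force: [0.4, -0.2, 0.8]
opening: 0.0929
```

Call:
{"method": "send_rows", "body": {"targets": [{"jaw": 93,"x": 0,"y": -38,"z": 0,"turn": 0},{"jaw": 93,"x": 0,"y": -38,"z": 0,"turn": 0},{"jaw": 93,"x": 0,"y": -38,"z": 0,"turn": 0},{"jaw": 93,"x": 0,"y": -38,"z": 0,"turn": 0},{"jaw": 93,"x": 0,"y": -38,"z": 0,"turn": 0}]}}

```text
clock: 22.75
tcp_pos: [0.4925, -0.2581, 0.2136]
tool_rot: [-2.465, -1.945, 0.001]
contact_force: [0.7, -0.4, 0.0]
opening: 0.0929
```

Call:
{"method": "send_rows", "body": {"targets": [{"jaw": 93,"x": 0,"y": -30,"z": 0,"turn": 0},{"jaw": 93,"x": 0,"y": -20,"z": 0,"turn": 0},{"jaw": 93,"x": 0,"y": 0,"z": 0,"turn": 0},{"jaw": 93,"x": 0,"y": 0,"z": 0,"turn": 0}]}}

```text
clock: 23.08
tcp_pos: [0.4927, -0.3074, 0.2133]
tool_rot: [-2.467, -1.942, 0.001]
contact_force: [-0.2, 0.9, 0.4]
opening: 0.0932
```

```bash
python3 - <<'E'
from h import *
s=arm.observe(); print(s["clock"],s["tcp_pos"],s["opening"],s["contact_force"])
c=cal("wrist"); im,d=read_camera("wrist"); cv2.imwrite("pics/w9.png",im); P=cloud("",d,c)
for n,zr,x,y in (("wide",.06,.532,-.317),("tall",.078,.42,-.32)):
    m=(abs(P[...,2]-zr)<.006)&(np.hypot(P[...,0]-x,P[...,1]-y)<.045); print(n,m.sum(),fitc(P[m]) if m.sum()>50 else "")
E
```

```text
23.0833 [ 0.49267943 -0.3073795   0.2132521 ] 0.09324905657112592 [-0.19970616  0.87612029  0.36235052]
wide 859 (array([ 0.5315, -0.3158]), np.float64(0.030750828010672724), np.float64(0.00092))
tall 859 (array([ 0.4205, -0.3182]), np.float64(0.02472840319755086), np.float64(0.00094))
```

View pics/w9.png

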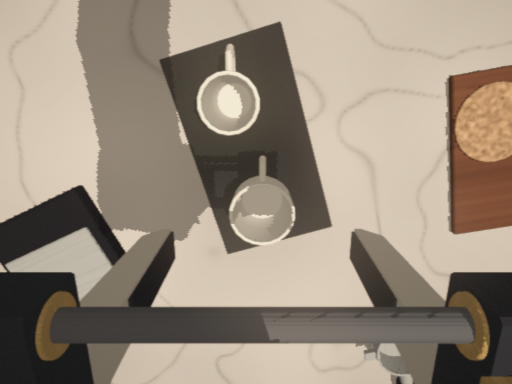

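Call:
{"method": "send_rows", "body": {"targets": [{"jaw": 93,"x": -25,"y": -4,"z": 0,"turn": 0},{"jaw": 93,"x": -25,"y": -4,"z": -15,"turn": 0},{"jaw": 93,"x": -22,"y": -4,"z": -30,"turn": 0},{"jaw": 93,"x": 0,"y": 0,"z": -25,"turn": 0},{"jaw": 93,"x": 0,"y": 0,"z": 0,"turn": 0}]}}

```text
clock: 23.55
tcp_pos: [0.4189, -0.3166, 0.1409]
tool_rot: [-2.461, -1.942, 0.003]
contact_force: [-0.6, 0.2, 0.1]
opening: 0.0932
```

Call:
{"method": "send_rows", "body": {"targets": [{"jaw": 93,"x": 0,"y": 0,"z": 0,"turn": 0},{"jaw": 93,"x": 0,"y": 0,"z": 0,"turn": 0}]}}

```text
clock: 23.72
tcp_pos: [0.423, -0.3187, 0.1451]
tool_rot: [2.465, 1.947, 0.001]
contact_force: [0.5, -0.0, -0.5]
opening: 0.093
```

Call:
{"method": "send_rows", "body": {"targets": [{"jaw": 93,"x": -2.4,"y": -1,"z": -20,"turn": 0},{"jaw": 93,"x": 0,"y": 0,"z": -36,"turn": 0},{"jaw": 93,"x": 0,"y": 0,"z": -36,"turn": 0},{"jaw": 85,"x": 0,"y": 0,"z": -25.5,"turn": 0},{"jaw": 75,"x": 0,"y": 0,"z": 0,"turn": 0}], "grip_force": 20}}

```text
clock: 24.13
tcp_pos: [0.4193, -0.3192, 0.0239]
tool_rot: [-2.463, -1.944, 0.001]
contact_force: [0.2, -0.2, -0.3]
opening: 0.0837
```

Call:
{"method": "send_rows", "body": {"targets": [{"jaw": 70,"x": 0,"y": 0,"z": 0,"turn": 0},{"jaw": 66,"x": 0,"y": 0,"z": 0,"turn": 0}]}}

```text
clock: 24.3
tcp_pos: [0.4204, -0.321, 0.0283]
tool_rot: [2.466, 1.944, 0.001]
contact_force: [0.8, -0.3, -0.1]
opening: 0.0708
```

Call:
{"method": "send_rows", "body": {"targets": [{"jaw": 64,"x": 0.2,"y": 1.3,"z": -0.5,"turn": 0},{"jaw": 60,"x": 0,"y": 0,"z": 0,"turn": 0},{"jaw": 56,"x": 0,"y": 0,"z": 0,"turn": 0},{"jaw": 52,"x": 0,"y": 0,"z": 0,"turn": 0},{"jaw": 46,"x": 0,"y": 0,"z": 0,"turn": 0}]}}

```text
clock: 24.72
tcp_pos: [0.4198, -0.3197, 0.0272]
tool_rot: [2.466, 1.943, 0.001]
contact_force: [0.2, 0.8, 9.3]
opening: 0.054
```

Call:
{"method": "send_rows", "body": {"targets": [{"jaw": 35,"x": 0,"y": 0,"z": 0,"turn": 0},{"jaw": 30,"x": 0,"y": 0,"z": 0,"turn": 0},{"jaw": 30,"x": 0,"y": 0,"z": 0,"turn": 0}]}}

```text
clock: 24.97
tcp_pos: [0.4198, -0.3197, 0.0272]
tool_rot: [2.466, 1.943, 0.001]
contact_force: [-0.8, 1.0, 10.4]
opening: 0.0541
```

Call:
{"method": "send_rows", "body": {"targets": [{"jaw": 30,"x": 0,"y": 0,"z": 5,"turn": 0},{"jaw": 30,"x": 0,"y": 0,"z": 15,"turn": 0},{"jaw": 30,"x": 0,"y": 0,"z": 35,"turn": 0},{"jaw": 30,"x": 0,"y": 0,"z": 35,"turn": 0},{"jaw": 30,"x": 5,"y": 15,"z": 10,"turn": 0}]}}

```text
clock: 25.38
tcp_pos: [0.4244, -0.3077, 0.1304]
tool_rot: [2.468, 1.936, 0.001]
contact_force: [1.5, 0.1, -2.1]
opening: 0.0539
```

Call:
{"method": "send_rows", "body": {"targets": [{"jaw": 30,"x": 9,"y": 30,"z": 0,"turn": 0},{"jaw": 30,"x": 9,"y": 36,"z": 0,"turn": 0},{"jaw": 30,"x": 9,"y": 36,"z": 0,"turn": 0},{"jaw": 30,"x": 9,"y": 36,"z": 0,"turn": 0},{"jaw": 30,"x": 9,"y": 36,"z": 0,"turn": 0}]}}

```text
clock: 25.8
tcp_pos: [0.4692, -0.1289, 0.1265]
tool_rot: [2.468, 1.943, 0.0]
contact_force: [0.6, -0.4, -2.5]
opening: 0.0539
```

Call:
{"method": "send_rows", "body": {"targets": [{"jaw": 30,"x": 9,"y": 36,"z": 0,"turn": 0},{"jaw": 30,"x": 9,"y": 36,"z": 0,"turn": 0},{"jaw": 30,"x": 9,"y": 36,"z": 0,"turn": 0},{"jaw": 30,"x": 9,"y": 36,"z": 0,"turn": 0},{"jaw": 30,"x": 8,"y": 30,"z": 0,"turn": 0}]}}

```text
clock: 26.22
tcp_pos: [0.5134, 0.0464, 0.1264]
tool_rot: [-2.466, -1.946, -0.001]
contact_force: [-0.0, 1.2, -0.4]
opening: 0.0544
```

Call:
{"method": "send_rows", "body": {"targets": [{"jaw": 30,"x": 0,"y": 15,"z": 0,"turn": 0},{"jaw": 30,"x": 0,"y": 0,"z": 0,"turn": 0},{"jaw": 30,"x": 0,"y": 0,"z": 0,"turn": 0}]}}

```text
clock: 26.47
tcp_pos: [0.5129, 0.0592, 0.1262]
tool_rot: [-2.466, -1.947, 0.001]
contact_force: [-0.8, 0.1, -1.9]
opening: 0.0542
```

Call:
{"method": "send_rows", "body": {"targets": [{"jaw": 30,"x": 1.5,"y": 5.9,"z": -10,"turn": 0},{"jaw": 30,"x": 0,"y": 0,"z": -30,"turn": 0},{"jaw": 30,"x": 0,"y": 0,"z": -30,"turn": 0},{"jaw": 30,"x": 0,"y": 0,"z": -14,"turn": 0},{"jaw": 30,"x": 0,"y": 0,"z": 0,"turn": 0}]}}

```text
clock: 26.88
tcp_pos: [0.513, 0.0628, 0.039]
tool_rot: [-2.468, -1.94, 0.007]
contact_force: [0.3, -0.9, -1.1]
opening: 0.0539
```

Call:
{"method": "send_rows", "body": {"targets": [{"jaw": 30,"x": 0,"y": 0,"z": 0,"turn": 0},{"jaw": 30,"x": 0,"y": 0,"z": 0,"turn": 0}]}}

```text
clock: 27.05
tcp_pos: [0.515, 0.0637, 0.0426]
tool_rot: [2.469, 1.942, 0.0]
contact_force: [-0.1, 0.1, -1.8]
opening: 0.054
```

```bash
python3 - <<'E'
from h import *
s=arm.observe(); print(s["clock"],s["tcp_pos"],s["opening"])
c=cal("wrist"); im,d=read_camera("wrist"); cv2.imwrite("pics/w10.png",im); np.save("w10.npy",d); np.save("w10c.npy",np.r_[c[1].ravel(),c[2]]); P=cloud("",d,c)
z=P[...,2]; m=(abs(z-.093)<.01)&(np.hypot(P[...,0]-.515,P[...,1]-.066)<.035); print(m.sum(),fitc(P[m]))
E
python3 -c "
from cf import *
print(coaster('pics/w10.png','w10c.npy',(.5151,.0666)))"
```

```text
27.05 [0.51502945 0.06366321 0.04258778] 0.054042844589596094
5693 (array([0.5146, 0.065 ]), np.float64(0.02556011208270452), np.float64(0.002))
(50, (array([0.5153, 0.0665]), 0.042, np.float64(0.00063)), (array([0.5143, 0.0665]), np.float64(0.041086937764765206), np.float64(0.00051)))
```

View pics/w10.png

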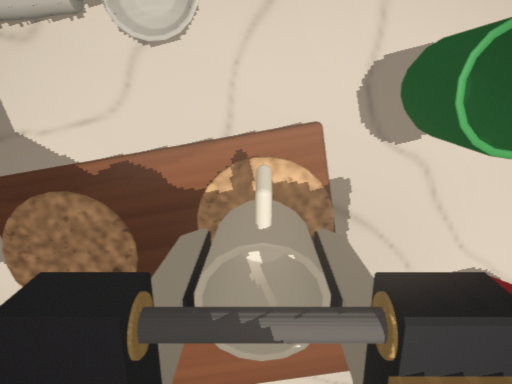

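Call:
{"method": "send_rows", "body": {"targets": [{"jaw": 30,"x": 0.2,"y": 1.5,"z": -2,"turn": 0},{"jaw": 30,"x": 0,"y": 0,"z": -2,"turn": 0},{"jaw": 30,"x": 0,"y": 0,"z": -1,"turn": 0},{"jaw": 30,"x": 0,"y": 0,"z": 0,"turn": 0},{"jaw": 30,"x": 0,"y": 0,"z": 0,"turn": 0}]}}

```text
clock: 27.52
tcp_pos: [0.515, 0.0661, 0.0373]
tool_rot: [2.468, 1.944, 0.0]
contact_force: [0.2, 0.2, -1.3]
opening: 0.0546
```

Call:
{"method": "send_rows", "body": {"targets": [{"jaw": 30,"x": 0,"y": 0,"z": -1,"turn": 0},{"jaw": 30,"x": 0,"y": 0,"z": 0,"turn": 0},{"jaw": 30,"x": 0,"y": 0,"z": 0,"turn": 0}]}}

```text
clock: 27.77
tcp_pos: [0.5151, 0.0661, 0.0371]
tool_rot: [2.467, 1.944, 0.001]
contact_force: [-2.3, 0.8, 13.2]
opening: 0.0543
```

Call:
{"method": "send_rows", "body": {"targets": [{"jaw": 60,"x": 0,"y": 0,"z": 1,"turn": 0},{"jaw": 70,"x": 0,"y": 0,"z": 0,"turn": 0},{"jaw": 82,"x": 0,"y": 0,"z": 0,"turn": 0},{"jaw": 93,"x": 0,"y": 0,"z": 0,"turn": 0},{"jaw": 93,"x": 0,"y": 0,"z": 0,"turn": 0}]}}

```text
clock: 28.18
tcp_pos: [0.515, 0.066, 0.037]
tool_rot: [2.468, 1.944, -0.0]
contact_force: [-0.1, 0.7, -0.2]
opening: 0.082
```

Call:
{"method": "send_rows", "body": {"targets": [{"jaw": 93,"x": 0,"y": 0,"z": 15,"turn": 0},{"jaw": 93,"x": 0,"y": 0,"z": 35,"turn": 0},{"jaw": 93,"x": 0,"y": 0,"z": 40,"turn": 0},{"jaw": 93,"x": 0,"y": 0,"z": 40,"turn": 0},{"jaw": 93,"x": 5,"y": -10,"z": 20,"turn": 0}]}}

```text
clock: 28.6
tcp_pos: [0.5203, 0.0576, 0.191]
tool_rot: [2.465, 1.946, 0.005]
contact_force: [1.0, 0.7, -0.8]
opening: 0.0933
```

Call:
{"method": "send_rows", "body": {"targets": [{"jaw": 93,"x": 1,"y": -38,"z": 0,"turn": 0},{"jaw": 93,"x": 1,"y": -38,"z": 0,"turn": 0},{"jaw": 93,"x": 1,"y": -38,"z": 0,"turn": 0},{"jaw": 93,"x": 1,"y": -38,"z": 0,"turn": 0},{"jaw": 93,"x": 1,"y": -38,"z": 0,"turn": 0}]}}

```text
clock: 29.02
tcp_pos: [0.5246, -0.1357, 0.1872]
tool_rot: [2.467, 1.945, 0.0]
contact_force: [1.0, 1.2, 0.7]
opening: 0.0931
```

Call:
{"method": "send_rows", "body": {"targets": [{"jaw": 93,"x": 1,"y": -38,"z": 0,"turn": 0},{"jaw": 93,"x": 1,"y": -38,"z": 0,"turn": 0},{"jaw": 93,"x": 1,"y": -38,"z": 0,"turn": 0},{"jaw": 93,"x": 1,"y": -38,"z": 0,"turn": 0},{"jaw": 93,"x": 1,"y": -30,"z": 0,"turn": 0}]}}

```text
clock: 29.43
tcp_pos: [0.5291, -0.3194, 0.1869]
tool_rot: [2.469, 1.942, -0.001]
contact_force: [-0.2, 0.5, 0.6]
opening: 0.0931
```

Call:
{"method": "send_rows", "body": {"targets": [{"jaw": 93,"x": 0,"y": 0,"z": 0,"turn": 0},{"jaw": 93,"x": 0,"y": 0,"z": 0,"turn": 0}]}}

```text
clock: 29.6
tcp_pos: [0.5291, -0.3179, 0.1866]
tool_rot: [-2.471, -1.94, 0.001]
contact_force: [0.7, 0.1, -1.5]
opening: 0.0927
```

Call:
{"method": "send_rows", "body": {"targets": [{"jaw": 93,"x": 3,"y": 0,"z": -20,"turn": 0},{"jaw": 93,"x": 0,"y": 0,"z": -35,"turn": 0},{"jaw": 93,"x": 0,"y": 0,"z": -35,"turn": 0},{"jaw": 93,"x": 0,"y": 0,"z": -20,"turn": 0},{"jaw": 93,"x": 0,"y": 0,"z": 0,"turn": 0}]}}

```text
clock: 30.02
tcp_pos: [0.531, -0.3126, 0.073]
tool_rot: [-2.46, -1.943, 0.004]
contact_force: [-1.1, -0.3, 0.1]
opening: 0.0932
```

Call:
{"method": "send_rows", "body": {"targets": [{"jaw": 93,"x": 0,"y": 0,"z": 0,"turn": 0},{"jaw": 93,"x": 0,"y": 0,"z": 0,"turn": 0}]}}

```text
clock: 30.18
tcp_pos: [0.5338, -0.3154, 0.0783]
tool_rot: [2.466, 1.945, 0.001]
contact_force: [-0.6, -0.2, 0.2]
opening: 0.0927
```

Call:
{"method": "send_rows", "body": {"targets": [{"jaw": 93,"x": -0.8,"y": -2.2,"z": -20,"turn": 0},{"jaw": 93,"x": 0,"y": 0,"z": -25,"turn": 0},{"jaw": 88,"x": 0,"y": 0,"z": -13.5,"turn": 0},{"jaw": 82,"x": 0,"y": 0,"z": 0,"turn": 0},{"jaw": 78,"x": 0,"y": 0,"z": 0,"turn": 0}]}}

```text
clock: 30.6
tcp_pos: [0.5324, -0.3181, 0.0193]
tool_rot: [-2.468, -1.944, -0.0]
contact_force: [0.7, -0.2, -0.0]
opening: 0.0803
```

Call:
{"method": "send_rows", "body": {"targets": [{"jaw": 76,"x": 0,"y": 0,"z": 0,"turn": 0},{"jaw": 74,"x": 0,"y": 0,"z": 0,"turn": 0}]}}

```text
clock: 30.77
tcp_pos: [0.5329, -0.3186, 0.0201]
tool_rot: [2.466, 1.943, 0.001]
contact_force: [-0.4, -0.4, 0.2]
opening: 0.0748
```

Call:
{"method": "send_rows", "body": {"targets": [{"jaw": 72,"x": 0,"y": 0.8,"z": 0,"turn": 0},{"jaw": 68,"x": 0,"y": 0,"z": 0,"turn": 0},{"jaw": 64,"x": 0,"y": 0,"z": 0,"turn": 0},{"jaw": 56,"x": 0,"y": 0,"z": 0,"turn": 0},{"jaw": 48,"x": 0,"y": 0,"z": 0,"turn": 0}]}}

```text
clock: 31.18
tcp_pos: [0.5324, -0.3174, 0.0192]
tool_rot: [2.467, 1.944, 0.001]
contact_force: [-1.1, 0.7, 5.6]
opening: 0.0662
```

Call:
{"method": "send_rows", "body": {"targets": [{"jaw": 40,"x": 0,"y": 0,"z": 0,"turn": 0},{"jaw": 40,"x": 0,"y": 0,"z": 0,"turn": 0},{"jaw": 40,"x": 0,"y": 0,"z": 0,"turn": 0}]}}

```text
clock: 31.43
tcp_pos: [0.5325, -0.3174, 0.0193]
tool_rot: [2.467, 1.944, 0.001]
contact_force: [-0.7, 1.4, 5.7]
opening: 0.0664
```

Call:
{"method": "send_rows", "body": {"targets": [{"jaw": 40,"x": 0,"y": 0,"z": 5,"turn": 0},{"jaw": 40,"x": 0,"y": 0,"z": 15,"turn": 0},{"jaw": 40,"x": 0,"y": 0,"z": 35,"turn": 0},{"jaw": 40,"x": 0,"y": 0,"z": 30,"turn": 0},{"jaw": 40,"x": -3,"y": 15,"z": 0,"turn": 0}]}}

```text
clock: 31.85
tcp_pos: [0.5315, -0.3067, 0.1089]
tool_rot: [2.464, 1.934, 0.004]
contact_force: [1.0, -0.8, -0.9]
opening: 0.0659
```

Call:
{"method": "send_rows", "body": {"targets": [{"jaw": 40,"x": -3,"y": 30,"z": 0,"turn": 0},{"jaw": 40,"x": -3,"y": 36,"z": 0,"turn": 0},{"jaw": 40,"x": -3,"y": 36,"z": 0,"turn": 0},{"jaw": 40,"x": -3,"y": 36,"z": 0,"turn": 0},{"jaw": 40,"x": -3,"y": 36,"z": 0,"turn": 0}]}}

```text
clock: 32.27
tcp_pos: [0.5133, -0.1266, 0.1034]
tool_rot: [-2.468, -1.944, 0.0]
contact_force: [0.7, 0.8, -1.5]
opening: 0.0663
```

Call:
{"method": "send_rows", "body": {"targets": [{"jaw": 40,"x": -3,"y": 36,"z": 0,"turn": 0},{"jaw": 40,"x": -3,"y": 25,"z": 0,"turn": 0},{"jaw": 40,"x": -1,"y": 10,"z": 0,"turn": 0},{"jaw": 40,"x": 0,"y": 0,"z": 0,"turn": 0},{"jaw": 40,"x": 0,"y": 0,"z": 0,"turn": 0}]}}

```text
clock: 32.68
tcp_pos: [0.5072, -0.0578, 0.1036]
tool_rot: [2.467, 1.945, -0.0]
contact_force: [0.7, 0.2, -1.8]
opening: 0.0663
```

Call:
{"method": "send_rows", "body": {"targets": [{"jaw": 40,"x": 0,"y": -1.5,"z": -15,"turn": 0},{"jaw": 40,"x": 0,"y": 0,"z": -30,"turn": 0},{"jaw": 40,"x": 0,"y": 0,"z": -22,"turn": 0},{"jaw": 40,"x": 0,"y": 0,"z": 0,"turn": 0},{"jaw": 40,"x": 0,"y": 0,"z": 0,"turn": 0}]}}

```text
clock: 33.1
tcp_pos: [0.5065, -0.0608, 0.0359]
tool_rot: [-2.47, -1.94, 0.004]
contact_force: [-0.1, 0.0, -1.3]
opening: 0.066
```

```bash
python3 - <<'E'
from h import *
s=arm.observe(); print(s["clock"],s["tcp_pos"],s["opening"])
c=cal("wrist"); im,d=read_camera("wrist"); cv2.imwrite("pics/w11.png",im); np.save("w11.npy",d); np.save("w11c.npy",np.r_[c[1].ravel(),c[2]]); P=cloud("",d,c)
z=P[...,2]; zr=s["tcp_pos"][2]+.041; m=(abs(z-zr)<.006)&(np.hypot(P[...,0]-.507,P[...,1]+.058)<.042); print(m.sum(),fitc(P[m]))
E
python3 -c "
from cf import *
print(coaster('pics/w11.png','w11c.npy',(.5067,-.058)))"
```

```text
33.1 [ 0.50646304 -0.06083653  0.03594203] 0.06604219561229592
4522 (array([ 0.5058, -0.0595]), np.float64(0.03145527967120228), np.float64(0.00186))
(49, (array([ 0.507 , -0.0583]), 0.042, np.float64(0.0008)), (array([ 0.5057, -0.058 ]), np.float64(0.040925406325423914), np.float64(0.00065)))
```

Call:
{"method": "send_rows", "body": {"targets": [{"jaw": 40,"x": 0,"y": 0.8,"z": -2,"turn": 0},{"jaw": 40,"x": 0,"y": 0,"z": -2,"turn": 0},{"jaw": 40,"x": 0,"y": 0,"z": 0,"turn": 0},{"jaw": 40,"x": 0,"y": 0,"z": 0,"turn": 0}]}}

```text
clock: 33.48
tcp_pos: [0.5075, -0.0581, 0.0332]
tool_rot: [2.467, 1.944, 0.001]
contact_force: [-0.9, 0.6, -0.5]
opening: 0.0662
```

Call:
{"method": "send_rows", "body": {"targets": [{"jaw": 40,"x": 0,"y": -1.2,"z": -2,"turn": 0},{"jaw": 40,"x": 0,"y": 0,"z": -1.5,"turn": 0},{"jaw": 40,"x": 0,"y": 0,"z": 0,"turn": 0},{"jaw": 40,"x": 0,"y": 0,"z": 0,"turn": 0}]}}

```text
clock: 33.82
tcp_pos: [0.5074, -0.0595, 0.0292]
tool_rot: [2.468, 1.944, 0.0]
contact_force: [-0.2, -0.9, 1.6]
opening: 0.0661
```

Call:
{"method": "send_rows", "body": {"targets": [{"jaw": 40,"x": 0,"y": 0,"z": -1,"turn": 0},{"jaw": 40,"x": 0,"y": 0,"z": 0,"turn": 0},{"jaw": 40,"x": 0,"y": 0,"z": 0,"turn": 0}]}}

```text
clock: 34.07
tcp_pos: [0.5075, -0.0595, 0.029]
tool_rot: [2.467, 1.944, 0.001]
contact_force: [-2.5, -1.1, 14.7]
opening: 0.0665
```

Call:
{"method": "send_rows", "body": {"targets": [{"jaw": 70,"x": 0,"y": 0,"z": 1,"turn": 0},{"jaw": 80,"x": 0,"y": 0,"z": 0,"turn": 0},{"jaw": 90,"x": 0,"y": 0,"z": 0,"turn": 0},{"jaw": 93,"x": 0,"y": 0,"z": 0,"turn": 0},{"jaw": 93,"x": 0,"y": 0,"z": 0,"turn": 0}]}}

```text
clock: 34.48
tcp_pos: [0.5071, -0.0593, 0.0289]
tool_rot: [-2.468, -1.944, 0.0]
contact_force: [0.6, 0.4, 0.1]
opening: 0.0906
```

Call:
{"method": "send_rows", "body": {"targets": [{"jaw": 93,"x": 0,"y": 0,"z": 15,"turn": 0},{"jaw": 93,"x": 0,"y": 0,"z": 35,"turn": 0},{"jaw": 93,"x": 0,"y": 0,"z": 40,"turn": 0},{"jaw": 93,"x": 0,"y": 0,"z": 40,"turn": 0},{"jaw": 93,"x": 0,"y": 0,"z": 40,"turn": 0}]}}

```text
clock: 34.9
tcp_pos: [0.5065, -0.0593, 0.2007]
tool_rot: [-2.467, -1.944, 0.001]
contact_force: [0.4, -0.1, 0.6]
opening: 0.093
```

Call:
{"method": "send_rows", "body": {"targets": [{"jaw": 93,"x": 10,"y": 25,"z": 20,"turn": 0},{"jaw": 93,"x": 15,"y": 25,"z": 0,"turn": 0},{"jaw": 93,"x": 15,"y": 15,"z": 0,"turn": 0},{"jaw": 93,"x": 0,"y": 0,"z": 0,"turn": 0},{"jaw": 93,"x": 0,"y": 0,"z": 0,"turn": 0}]}}

```text
clock: 35.32
tcp_pos: [0.5473, 0.0067, 0.2188]
tool_rot: [-2.466, -1.947, 0.0]
contact_force: [-0.7, -0.2, -0.6]
opening: 0.0927
```

```bash
python3 - <<'E'
from h import *
s=arm.observe(); print(s["clock"],s["tcp_pos"],s["opening"])
c=cal("wrist"); im,d=read_camera("wrist"); cv2.imwrite("pics/w12.png",im); np.save("w12.npy",d); np.save("w12c.npy",np.r_[c[1].ravel(),c[2]]); P=cloud("",d,c)
for n,zr,x,y in (("wide",.07,.507,-.058),("tall",.088,.515,.067)):
    m=(abs(P[...,2]-zr)<.006)&(np.hypot(P[...,0]-x,P[...,1]-y)<.04); print(n,m.sum(),np.median(P[m][:,2]),fitc(P[m]))
im,d=read_camera("scene"); cv2.imwrite("pics/s12.png",cv2.resize(im[90:300,100:400],None,fx=2.6,fy=2.6))
E
python3 -c "
from cf import *
print(coaster('pics/w12.png','w12c.npy',(.5067,-.058)),coaster('pics/w12.png','w12c.npy',(.5151,.0666)))"
```

```text
35.3167 [0.54733231 0.00666963 0.21883501] 0.092707876474709
wide 991 0.06974676004749009 (array([ 0.507 , -0.0574]), np.float64(0.03074500572802514), np.float64(0.00094))
tall 896 0.08790942792163625 (array([0.5154, 0.0667]), np.float64(0.02476151390028208), np.float64(0.00095))
(61, (array([ 0.5069, -0.0586]), 0.042, np.float64(0.00098)), (array([ 0.5069, -0.0586]), np.float64(0.041977278963986384), np.float64(0.00097))) (71, (array([0.5155, 0.067 ]), 0.042, np.float64(0.00101)), (array([0.5153, 0.0669]), np.float64(0.04181764908760405), np.float64(0.00097)))
```

View pics/w12.png

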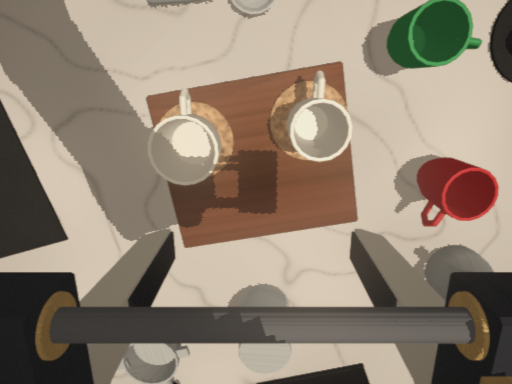

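View pics/s12.png

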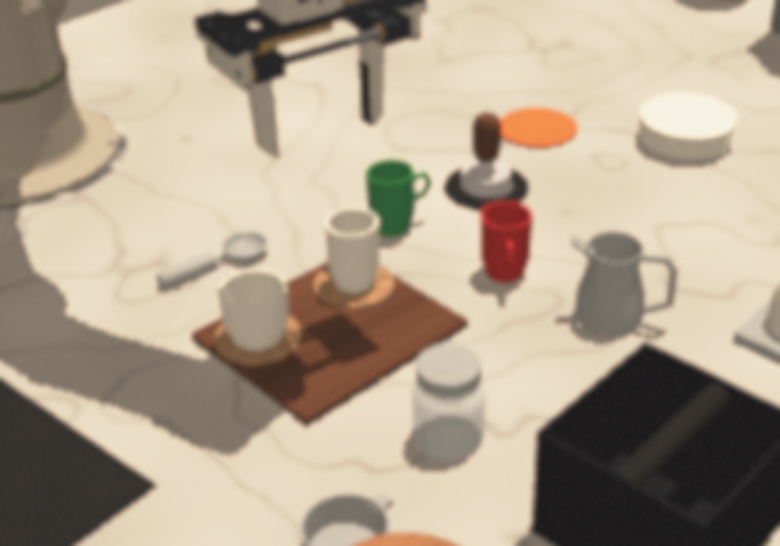

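```bash
python3 - <<'E'
from plant import arm
print(arm.hand_in(), arm.observe()["clock"])
E
```

```text
the job is handed in; nothing more can be done
the job is handed in; nothing more can be done
```

I moved both cups to the rubber mat, set the tamper on the round black pad, then put the tall cup back on coaster_a and the wide cup back on coaster_b. I handed the job in about 35 s into the 131 s allowed, with the gripper open and clear of everything.

**Last checks with the wrist camera:**
- **Tall cup:** within about 0.5 mm of the centre of its coaster.
- **Wide cup:** about 1 mm off the centre of its coaster.
- **Tamper:** about 1.3 mm off the centre of the pad, measured just after I let go of it.
- **Upright and undisturbed:** all three stand upright. The jug, portafilter and jar look unmoved in the pictures, but I did not measure them.

**Disagreements:**
- **Cameras:** the top camera differed from the wrist camera by 2–3 mm at the cups and tamper, and by about 6 mm in y at the pad. I used the wrist camera throughout.
- **Rims against arm readings:** the wrist camera put the cup rims about 1.5 mm from the arm's own readings in y. I therefore centred each cup on its coaster by what the camera showed.
- **Starting positions:** the rims were only 122.5 mm apart at the start, against 125 mm between the coaster centres. The cups may have begun slightly off-centre.
- **Tall cup's first grasp:** closing the fingers seems to have pushed it about 3 mm before the lift. I corrected for that when putting it back.

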